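# Rebuild the stacked wooden table lamp

### The job

Put the table lamp's body back together: thread its three wooden sections down over the flat steel stem of the round lamp foot, first the tall section, then the long slab and last the short slab. Lower each one gently all the way, do not let it drop, until it sits fully home and flat on what is below it. Do not knock over or shift the other things standing on the table.

Things in the scene. Friction and masses are not known exactly. Their poses are not given: they have to be found in the camera images.
- foot: the lamp foot, fixed to the table: a round steel disc 130 mm across and 14 mm thick, from whose middle a flat aluminium bar (the stem) stands upright, 28 mm wide along its x axis and 14 mm thick along its y axis; the stem ends 104 mm above the disc (118 mm above the table), its last 7 mm rounded over to all sides as a lead-in. Origin: centre of the disc's underside, on the table; z up.
- seat (a point): the point in the middle of the disc's upper face (14 mm above the table), at the root of the stem; same axes as the foot.
- tall_section: tall section, dark wood, 0.17-0.34 kg, upright: plinth 130 x 64 x 12 mm high under a block 90 x 50 mm, 70 mm high in all; oblong bore 32 x 18 mm right through (2 mm play a side). Origin: centre of underside; x along the long side and the bore's 32 mm, y across the 50 mm, z up. Goes first, either way round. Grip it 62 mm up: once home, the stem stands 34 mm out of it, between the fingers.
- long_slab: the long slab, dark wood, 0.07 to 0.14 kg, lying flat: 130 x 58 mm and 18 mm thick, with the same oblong bore 32 x 18 mm through its middle. Origin: centre of the underside; x along the 130 mm and the bore's 32 mm, y across the 58 mm, z up. Goes on second, its underside 70 mm above the disc.
- short_slab: the short slab, dark wood, 35 to 70 g, lying flat: 80 x 46 mm and 18 mm thick, with the same oblong bore 32 x 18 mm through its middle. Origin: centre of the underside; x along the 80 mm and the bore's 32 mm, y across the 46 mm, z up. Goes on last, its underside 88 mm above the disc.
- vase: bystander: a slender brown vase 72 mm across and 165 mm high with a rigid dried sprig reaching 321 mm high within 32 mm of the vase's axis: the tallest obstacle, not to be shifted. Origin: centre of the underside, z up.
- plant: bystander: a white pot 72 mm across and 70 mm high with stiff leaves up to 140 mm high, within 40 mm of the axis. Origin: centre of the underside, z up.
- mug: bystander: a grey-green mug 76 mm across and 80 mm high, handle on its +y side. Origin: centre of the underside, z up.
- remote: bystander: a black remote control lying flat, 150 x 44 x 18 mm, long along x. Origin: centre of the underside.
- book: bystander: a blue book lying flat, 190 x 130 x 32 mm, long along x. Origin: centre of the underside.
- jar: bystander: an amber glass jar with a wooden cap, 68 mm across and 90 mm high. Origin: centre of the underside, z up.
Not all that is in view belongs to the job. Leave any red or turquoise look-alike of the long_slab alone.

How it is judged:
By the outcome, as a careful person would: the job done as asked, in the order asked, and still so for the second after the job is handed in, with the robot touching nothing.
It also fails if it takes over 72 s, if anything falls off the work surface, if the arm or the gripper's body presses on something with over 40 N, if the wrist force passes 120 N, or if a joint passes its speed limit or range.

### The arm

A 6-joint arm with a two-finger parallel gripper is mounted at the origin on the work surface. World frame = base frame: x ahead of the robot, y to its left, z up, the work surface at z = 0. Lengths are in m, angles in rad, forces in N, time in s.
With the tool pointing down it reaches from about 0.3 to 0.85 m from the base axis. Payload 4.2 kg.
Tool frame: the origin (TCP) lies midway between the tips of the shut fingers; the grasp point (between the pads) lies 19 mm behind it; z points along the fingers, y is the line along which they close (so a half turn about z gives the same grasp; the last joint's range is limited). The gripper opens to 91 mm and grips with 3 to 60 N. Pads are 32 mm wide; open, the fingers measure 118 mm over their backs; the gripper's body (76 mm by 178 mm) begins 60 mm behind the grasp point.
Start: joints at [-1.213, 0.32, 1.565, -0, 1.257, -0.02], TCP at [0.212, -0.534, 0.214] pointing down, gripper open.
Joint ranges: [-3.11, 3.11], [-0.84, 2.01], [0.21, 2.61], [-1.34, 4.49], [0.05, 2.63], [-2.56, 2.56]. Speed limits (rad/s): [2.57, 2.57, 3.14, 3.14, 3.14, 3.14].

### API

Orientations are given as a unit quaternion [x, y, z, w].
In Python, from rig import arm gives the robot as it stands.
- The arm moves only by the tool jog_arm, never from a script. Its argument "series" is a list of rows, each an object of numbers: "tx", "ty", "tz": the shift along the world's x, y, z each as a share of 0.1 m, from -1 to 1; "ax", "ay", "az": the turn, a rotation vector about the world's x, y, z each as a share of pi/2 rad, from -1 to 1. A call has 1 to 8 rows; each row shifts and turns the commanded pose from where the row before left it; what a row does not reach is not made up. A row lasts 1/12 s, in which the tool goes at most 41.7 mm and 7.16 degrees, less where a joint would pass 70% of its speed; a pose out of reach is approached as far as the arm can. A call with a number of a shift or a turn outside -1 to 1 is refused whole. A call with a gripper value outside its range is refused whole. "claw" is the opening, from 0 (shut) to 1 (fully open), set as the call begins (left out, the last holds). The fingers move at their own pace and stop on an object; the grip force is fixed at half the most. Time passes only in rows, so rows that do not move let the fingers close. It gives the time, the measured TCP pose, the force, the opening and the grip force at its end, in the units of the state.
- arm.get_obs(): the state, without advancing time (a new reading comes with each control period).
- arm.snapshot(name): name is "side" or "top" or "wrist"; returns a dict with "color" (384x512x3 uint8, red, green, blue), "fx", "fy", "cx", "cy" (pixels), "dist" ([k1, k2, p1, p2, k3] as OpenCV has them; the pictures are not rectified), "world_to_cam" (4x4, takes a point from world to camera coordinates). Camera axes: x right, y up, looking along -z (the intrinsics and any distortion apply to the point x, -y, -z); pixel columns grow to the right and rows downward; lengths in m; the calibration is good to about 2 mm. A picture is of the moment at which its call begins. There is no depth.
- arm.sign_off(): hands the job in; it is judged then, once.
The state is a dict: "clock": time; "joints": joint angles; "joint_vel": joint speeds; "joint_torque": joint torques, N m; "tool_pos": TCP position; "ee_rot": TCP orientation; "contact_force": force on the tool from outside, world axes, zero at the start; "ft_torque": the same for the moment, N m; "grip_width": opening from 0.0 (shut) to 1.0 (fully open); "grasp_force": force on a finger pad.
Only numpy, scipy, OpenCV 4.12 (cv2) and the standard library are available. Lean on these libraries where they do the work, as an engineer would, in place of code of your own. Each camera call takes 0.05 s, during which the arm holds its last target. There are 200 camera calls.

## Working session

There is one attempt and no reset: what is moved stays moved. The work goes in short steps, Python scripts to look and compute and a tool call to move; the robot and the scene stay as the last step left them, time stands still between calls to the robot, and variables do not carry over. Pictures are saved under pics/ and viewed, at most 10 in all, crops included, and the job is handed in when it is done.

Besides the shell and the picture viewer there is one more tool, called after "Call:" as name(argument=value, ...) on one line, values as JSON. jog_arm: Moves the arm, as the interface text tells. Shift numbers are shares of 0.1 m and turn numbers shares of pi/2 rad, none past 1 either way. Its arguments: {"type":"object","properties":{"series":{"type":"array"},"claw":{"type":"number"}},"required":["series"]}

```bash
mkdir -p pics; ls
cat > h.py <<'E'
import numpy as np, cv2, json
from rig import arm
def snap(n,save=None):
    s=arm.snapshot(n)
    if save: cv2.imwrite(save,s["color"][:,:,::-1])
    return s
def K(s): return np.array([[s["fx"],0,s["cx"]],[0,s["fy"],s["cy"]],[0,0,1.]])
def ray(s,px):
    u=cv2.undistortPoints(np.array(px,float).reshape(-1,1,2),K(s),np.array(s["dist"],float)).reshape(-1,2)
    T=np.array(s["world_to_cam"]);R=T[:3,:3];o=-R.T@T[:3,3]
    d=np.c_[u[:,0],-u[:,1],-np.ones(len(u))]@R
    return o,d
def onz(s,px,z):
    o,d=ray(s,px); return o+d*((z-o[2])/d[:,2])[:,None]
def proj(s,P):
    T=np.array(s["world_to_cam"]);c=np.array(P,float).reshape(-1,3)@T[:3,:3].T+T[:3,3]
    c=c*[1,-1,-1]
    return cv2.projectPoints(c.reshape(-1,1,3),np.zeros(3),np.zeros(3),K(s),np.array(s["dist"],float))[0].reshape(-1,2)
E
python3 - <<'E'
from h import *
a=snap("top");b=snap("side")
im=np.vstack([a["color"],b["color"]])[:,:,::-1]
cv2.imwrite("pics/a.png",cv2.resize(a["color"][:,:,::-1],(800,600)));cv2.imwrite("pics/b.png",cv2.resize(b["color"][:,:,::-1],(800,600)))
np.save("top.npy",a,allow_pickle=True);np.save("side.npy",b,allow_pickle=True)
for s in(a,b):
    T=np.array(s["world_to_cam"]);print(-T[:3,:3].T@T[:3,3],s["fx"],s["dist"],T[2,:3])
print(arm.get_obs())
E
```

```text
pics
[2.55929221e-01 2.29399278e-04 1.36515327e+00] 422.9931251754869 [-0.09355835  0.          0.          0.          0.        ] [-0.15117308  0.01560888  0.98838407]
[-0.04091307  0.65023278  0.94006249] 425.0799972054299 [-0.16381641  0.          0.          0.          0.        ] [-0.41496798  0.53765597  0.73398068]
{'clock': 0.1, 'joints': array([-1.21299747e+00,  3.20197699e-01,  1.56552257e+00, -1.92800420e-05,
        1.25744772e+00, -2.00204798e-02]), 'joint_vel': array([ 2.39995591e-03, -2.22263836e-03, -4.77202775e-03, -7.13614129e-05,
        4.96350521e-04,  6.48183970e-04]), 'joint_torque': array([ 3.45163198e-04, -4.13332915e+01, -2.32509166e+01,  7.28741800e-02,
        4.22007695e-02, -5.51675953e-05]), 'tool_pos': array([ 0.21193868, -0.53402521,  0.21323515]), 'ee_rot': array([ 9.82208706e-01,  1.87790941e-01, -1.41434893e-04, -7.74919837e-04]), 'contact_force': array([ 0.66752693, -0.58554475,  0.6452499 ]), 'ft_torque': array([-0.02352847,  0.04515025,  0.03398176]), 'grasp_force': 0.0, 'grip_width': 0.9993866716966212}
```

View pics/a.png

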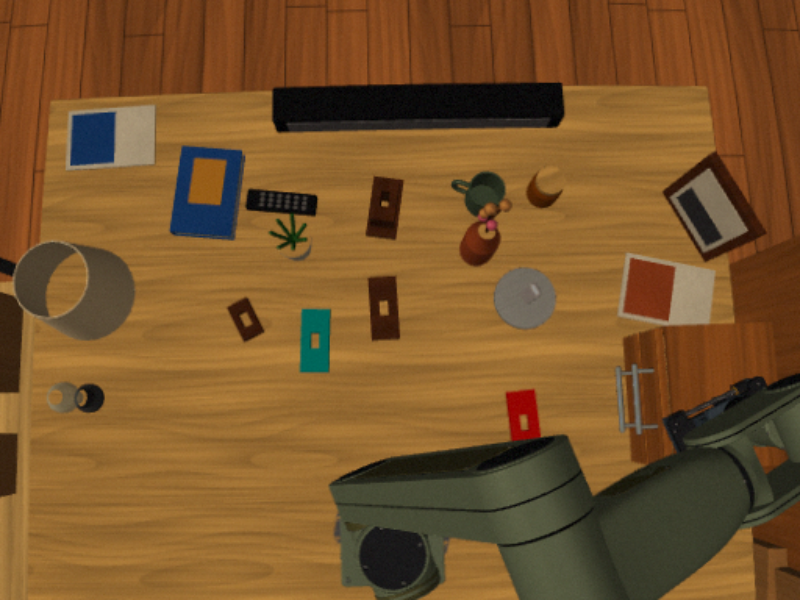

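View pics/b.png

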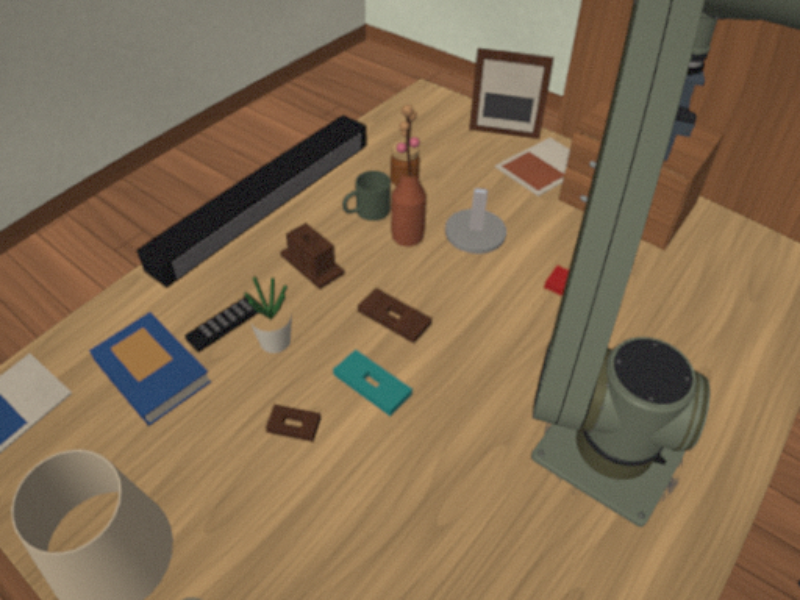

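The top view (800 px) shows the foot disc at (525,298) with the stem tip at about (533,292), the vase at (480,240), the mug at (485,193), the plant at (292,240) and the remote at (282,202). The side view agrees.

Candidates for long_slab are dark wood (384,308), turquoise (315,340) and red (523,415). The dark one fits because it is dark wood; the coloured two are the look-alikes. The tall section is at (385,208) and the short slab at (245,319).

```bash
cat > m.py <<'E'
from h import *
a=np.load("top.npy",allow_pickle=True).item();b=np.load("side.npy",allow_pickle=True).item()
c=a["color"].astype(int);hsv=cv2.cvtColor(a["color"],cv2.COLOR_RGB2HSV)
print([list(hsv[int(y*.64),int(x*.64)]) for x,y in[(384,330),(240,309),(385,230),(384,308),(400,400),(525,310),(480,245)]])
m=((hsv[:,:,2]<100)&(hsv[:,:,1]>80)).astype(np.uint8)
for n,(x,y),z in[("long",(384,308),.018),("short",(245,319),.018),("tall",(385,208),.012)]:
    x=int(x*.64);y=int(y*.64);r=34
    sub=np.zeros_like(m);sub[y-r:y+r,x-r:x+r]=m[y-r:y+r,x-r:x+r]
    cs,hi=cv2.findContours(sub,cv2.RETR_CCOMP,cv2.CHAIN_APPROX_NONE)
    i=max((k for k in range(len(cs)) if hi[0][k][3]<0),key=lambda k:cv2.contourArea(cs[k]))
    w=onz(a,cs[i],z)[:,:2]
    print(n,cv2.minAreaRect((w*1000).astype(np.float32)))
    for k in range(len(cs)):
        if hi[0][k][3]==i and len(cs[k])>5:
            M=cs[k].reshape(-1,2).mean(0);print(' hole',M,onz(a,M,.07 if n=="tall" else z),cv2.minAreaRect((onz(a,cs[k],z)[:,:2]*1000).astype(np.float32)))
g=((hsv[:,:,1]<60)&(hsv[:,:,2]>60)).astype(np.uint8);
sub=np.zeros_like(g);sub[165:220,308:365]=g[165:220,308:365]
cs,_=cv2.findContours(sub,cv2.RETR_EXTERNAL,cv2.CHAIN_APPROX_NONE);k=max(cs,key=cv2.contourArea)
print("disc",cv2.minEnclosingCircle((onz(a,k,.014)[:,:2]*1000).astype(np.float32)))
def crop(y0,y1,x0,x1,f): return cv2.resize(a["color"][y0:y1,x0:x1,::-1],None,fx=f,fy=f,interpolation=cv2.INTER_CUBIC)
cv2.imwrite("pics/c.png",np.hstack([crop(110,225,145,265,4),cv2.resize(crop(165,220,310,360,5),(320,460))]))
print("stem?",onz(a,[(533*.64,292*.64)],.118))
print("vase",onz(a,[(480*.64,250*.64)],.05),"plant",onz(a,[(297*.64,248*.64)],.06),"mug",onz(a,[(487*.64,193*.64)],.08),"remote",onz(a,[(282*.64,202*.64)],.018))
E
python3 m.py
```

```text
[[np.uint8(12), np.uint8(234), np.uint8(49)], [np.uint8(10), np.uint8(176), np.uint8(58)], [np.uint8(9), np.uint8(198), np.uint8(54)], [np.uint8(17), np.uint8(172), np.uint8(162)], [np.uint8(17), np.uint8(168), np.uint8(159)], [np.uint8(12), np.uint8(38), np.uint8(115)], [np.uint8(7), np.uint8(202), np.uint8(97)]]
long ((450.718017578125, 2.4630775451660156), (132.0375213623047, 57.67402267456055), 2.6923158168792725)
 hole [245.43333333 196.93333333] [[0.45015929 0.00198402 0.018     ]] ((451.58709716796875, 1.7280073165893555), (22.535240173339844, 35.78044509887695), 88.66883087158203)
short ((434.6081848144531, 287.1672058105469), (82.2462158203125, 45.756595611572266), 26.672266006469727)
 hole [157.         204.04166667] [[0.43419475 0.28699023 0.018     ]] ((433.740478515625, 286.6880187988281), (33.77889633178711, 20.047710418701172), 26.601648330688477)
tall ((666.5849609375, -4.338661193847656), (64.2802734375, 134.0404052734375), 81.28401947021484)
 hole [245.8        130.13333333] [[ 0.65691683 -0.00443547  0.07      ]] ((675.3247680664062, -5.318263053894043), (19.91534996032715, 13.804230690002441), 88.63787078857422)
disc ((465.29986572265625, -290.68408203125), 63.52559280395508)
stem? [[ 0.45898161 -0.2866766   0.118     ]]
vase [[ 0.55974512 -0.1982278   0.05      ]] plant [[0.57061908 0.17407562 0.06      ]] mug [[ 0.67114171 -0.21386552  0.08      ]] remote [[0.68158359 0.21136842 0.018     ]]
```

View pics/c.png

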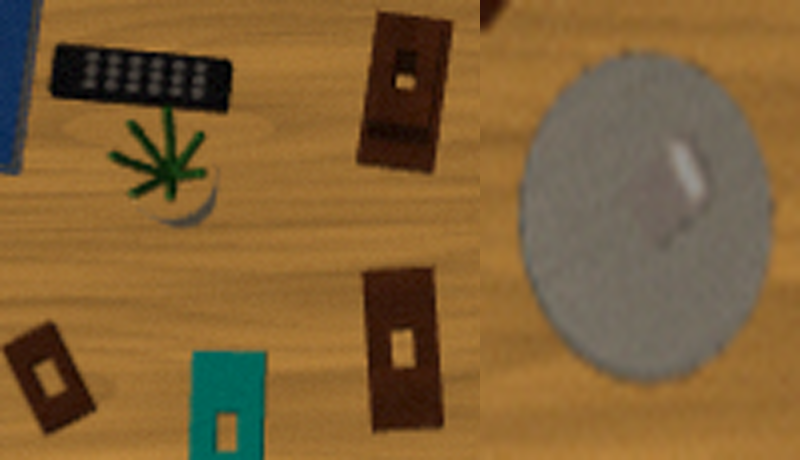

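The crop shows the dark long slab with its bore at (403,348), the turquoise look-alike beside it (not wanted), the tall section top right, the short slab bottom left, and the stem tip as a tilted bright bar at (685,170). Measured sizes agree with those given: 132x58, 82x46 and 134x64 mm, and a disc of radius 63.5 mm. Next I move to look at the stem with the wrist camera.

Call:
jog_arm(series=[{"tz": 0.1,"tx": 0.31,"ty": 0.29},{"tz": 0.1,"tx": 0.31,"ty": 0.29},{"tz": 0.1,"tx": 0.31,"ty": 0.29},{"tz": 0.1,"tx": 0.31,"ty": 0.29},{"tz": 0.1,"tx": 0.31,"ty": 0.29},{"tz": 0.1,"tx": 0.31,"ty": 0.29},{"tz": 0.1,"tx": 0.31,"ty": 0.29},{}], claw=1)

```text
schema error: expected keys tx, ty, tz, ax, ay, az
```

Run:
```python
from h import *
w=snap("wrist");cv2.imwrite("pics/d.png",w["color"][:,:,::-1]);np.save("w1.npy",w,allow_pickle=True)
T=np.array(w["world_to_cam"]);print(-T[:3,:3].T@T[:3,3],T[2,:3],w["fx"])
o=arm.get_obs();print(o["tool_pos"],o["ee_rot"],o["clock"],o["joints"])
print(proj(w,[[.4653,-.2907,.014],[.4653,-.2907,.118]]))
```

```text
[ 0.28482268 -0.50672751  0.3837663 ] [0.25144812 0.09801117 0.96289545] 334.31103493027973
[ 0.21197053 -0.53408175  0.2133435 ] [ 9.82210578e-01  1.87781648e-01 -1.01686806e-04 -6.50782634e-04] 0.15 [-1.21300143e+00  3.20094894e-01  1.56539556e+00  1.92369798e-05
  1.25741944e+00 -2.00173775e-02]
[[ 111.40403125 -175.64579876]
 [  52.39733862 -281.89150697]]
```

View pics/d.png

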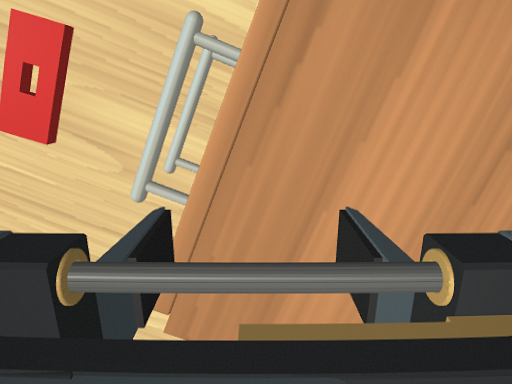

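The first call was refused because every key has to be given. The wrist picture shows only the red look-alike at (35,75) and the drawer box.

Call:
jog_arm(series=[{"tx": 0.28,"ty": 0.31,"tz": 0.1,"ax": 0,"ay": 0,"az": 0},{"tx": 0.28,"ty": 0.31,"tz": 0.1,"ax": 0,"ay": 0,"az": 0},{"tx": 0.28,"ty": 0.31,"tz": 0.1,"ax": 0,"ay": 0,"az": 0},{"tx": 0.28,"ty": 0.31,"tz": 0.1,"ax": 0,"ay": 0,"az": 0},{"tx": 0.28,"ty": 0.31,"tz": 0.1,"ax": 0,"ay": 0,"az": 0},{"tx": 0.28,"ty": 0.31,"tz": 0.1,"ax": 0,"ay": 0,"az": 0},{"tx": 0.28,"ty": 0.31,"tz": 0.1,"ax": 0,"ay": 0,"az": 0},{"tx": 0,"ty": 0,"tz": 0,"ax": 0,"ay": 0,"az": 0}], claw=1)

```text
clock: 0.82
tool_pos: [0.4069, -0.3195, 0.2837]
ee_rot: [0.982, 0.191, 0.003, 0.0]
contact_force: [-0.7, -0.2, 0.3]
grip_width: 1.002
grasp_force: 0.0
```

Run:
```python
from h import *
w=snap("wrist");cv2.imwrite("pics/e.png",w["color"][:,:,::-1]);np.save("w1.npy",w,allow_pickle=True)
o=arm.get_obs();print(o["tool_pos"],o["ee_rot"],o["clock"],o["joints"])
print(proj(w,[[.4653,-.2907,.014],[.4653,-.2907,.118]]))
```

```text
[ 0.40452142 -0.32168671  0.2827355 ] [9.81661378e-01 1.90630358e-01 8.24907976e-04 5.70353114e-04] 0.8667 [-6.94438640e-01  1.89081605e-01  1.57086246e+00  5.67136809e-04
  1.37972169e+00  4.92641841e-01]
[[249.78958193 105.16204509]
 [248.41805459 108.10146467]]
```

View pics/e.png

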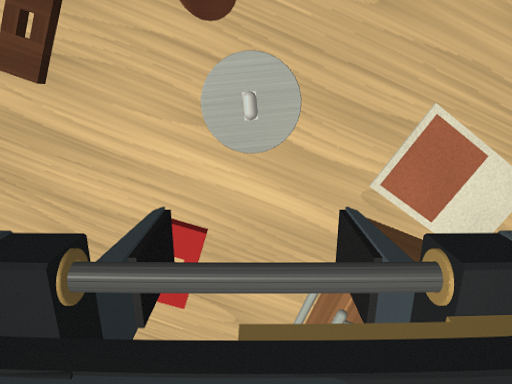

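The wrist view shows the disc at (251,102) and the stem at (249,106) seen almost end-on, with its long side tilted slightly from image-vertical. I'll measure its centre and yaw.

Run:
```python
from h import *
w=np.load("w1.npy",allow_pickle=True).item();c=w["color"];hsv=cv2.cvtColor(c,cv2.COLOR_RGB2HSV)
g=((hsv[:,:,1]<50)&(hsv[:,:,2]>90)).astype(np.uint8);g[:40]=0;g[165:]=0;g[:,:190]=0;g[:,310:]=0
cs,_=cv2.findContours(g,cv2.RETR_EXTERNAL,cv2.CHAIN_APPROX_NONE);k=max(cs,key=cv2.contourArea)
print("disc",cv2.minEnclosingCircle((onz(w,k,.014)[:,:2]*1000).astype(np.float32)),cv2.fitEllipse((onz(w,k,.014)[:,:2]*1000).astype(np.float32))[:2])
gr=cv2.cvtColor(c,cv2.COLOR_RGB2GRAY);print(gr[88:124:2,236:264:2])
for th in(185,195,205):
    m=(gr>th).astype(np.uint8);m[:86]=0;m[126:]=0;m[:,:234]=0;m[:,264:]=0
    cs,_=cv2.findContours(m,cv2.RETR_EXTERNAL,cv2.CHAIN_APPROX_NONE)
    if cs:
        k=max(cs,key=cv2.contourArea);print(th,len(cs),cv2.minAreaRect((onz(w,k,.115)[:,:2]*1000).astype(np.float32)))
cv2.imwrite("pics/f.png",cv2.resize(c[82:130,226:276,::-1],None,fx=10,fy=10,interpolation=cv2.INTER_CUBIC))
```

```text
disc ((468.0954895019531, -290.6243591308594), 64.33265686035156) ((468.07647705078125, -290.60821533203125), (126.7876968383789, 127.44995880126953))
[[164 163 161 161 162 162 162 163 165 165 162 163 161 162]
 [164 163 162 163 163 163 162 163 163 162 163 162 160 161]
 [161 160 160 193 196 163 155 134 111 200 161 157 158 157]
 [158 157 157 194 179 188 181 161 135  96 167 158 160 159]
 [161 164 162 187 195 208 197 176 147 118 163 159 157 157]
 [163 158 159 164 200 211 202 180 150 123 140 162 162 160]
 [160 161 159 161 199 210 201 182 152 124 126 162 161 161]
 [158 159 157 155 200 209 202 185 156 127 115 159 158 157]
 [160 159 160 154 196 206 203 187 159 129 116 161 160 160]
 [160 161 157 156 193 206 205 189 162 132 107 163 161 164]
 [160 161 162 162 191 204 208 189 164 134 111 161 163 162]
 [163 163 164 161 188 204 207 192 167 136 114 158 159 159]
 [162 162 160 157 186 204 209 194 170 138 114 156 159 157]
 [159 157 157 157 173 197 200 188 169 132 113 161 159 160]
 [161 160 161 163 173 178 181 170 147 124 146 169 164 162]
 [163 163 162 160 193 179 154 140 114 144 202 167 161 158]
 [161 160 160 159 173 179 181 147 164 161 158 160 163 162]
 [162 161 162 160 162 160 161 163 161 163 162 160 159 159]]
185 4 ((468.6318664550781, -287.26654052734375), (22.841670989990234, 6.991311550140381), 28.86189842224121)
195 6 ((467.65423583984375, -287.66015625), (18.35846519470215, 4.948394775390625), 21.806114196777344)
205 2 ((467.7119445800781, -287.844482421875), (16.52564239501953, 2.1403138637542725), 27.076501846313477)
```

View pics/f.png

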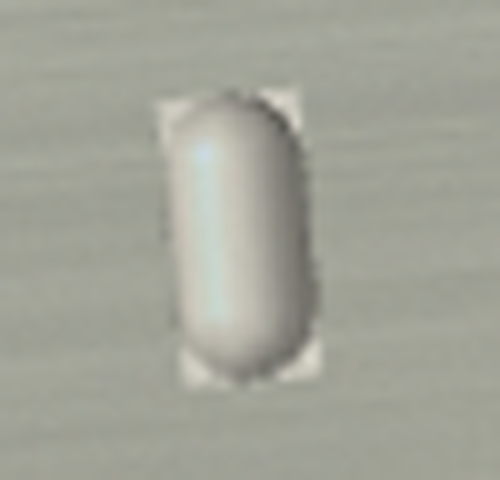

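The enlarged crop shows the stem's four shoulder corners at (157,100), (300,92), (323,375) and (185,387). I'll cast them onto z=0.111.

Run:
```python
from h import *
w=np.load("w1.npy",allow_pickle=True).item()
p=(np.array([(157,100),(300,92),(323,375),(185,387)])+.5)/10-.5+[226,82]
P=onz(w,p,.111)[:,:2]*1000;print(P,P.mean(0))
for i,j in((3,0),(2,1),(0,1),(3,2)):
    d=P[j]-P[i];print(np.linalg.norm(d),np.degrees(np.arctan2(d[1],d[0])))
T=np.array(w["world_to_cam"]);print(-T[:3,:3].T@T[:3,3])
```

```text
[[ 477.28943061 -278.12362419]
 [ 483.31857999 -290.98555037]
 [ 458.5428425  -303.54552029]
 [ 452.19466487 -291.04655728]] [ 467.83637949 -290.92531303]
28.226750914896602 27.246895152031836
27.777509112392373 26.88256334365186
14.204921245692578 -64.88472142908176
14.018681667057953 -63.074151390582884
[ 0.47854321 -0.29154777  0.45468073]
```

The stem rectangle measures 28.0 x 14.1 mm, which matches. Its centre is (0.4678,-0.2909) and its yaw about 26.8°. Next: around the vase to the tall section.

Call:
jog_arm(series=[{"tx": -0.04,"ty": 0.36,"tz": 0,"ax": 0,"ay": 0,"az": -0.068},{"tx": -0.04,"ty": 0.36,"tz": 0,"ax": 0,"ay": 0,"az": -0.068},{"tx": -0.04,"ty": 0.36,"tz": 0,"ax": 0,"ay": 0,"az": -0.068},{"tx": -0.04,"ty": 0.36,"tz": 0,"ax": 0,"ay": 0,"az": -0.068},{"tx": -0.04,"ty": 0.36,"tz": 0,"ax": 0,"ay": 0,"az": -0.068},{"tx": -0.04,"ty": 0.36,"tz": 0,"ax": 0,"ay": 0,"az": 0},{"tx": -0.04,"ty": 0.36,"tz": 0,"ax": 0,"ay": 0,"az": 0},{"tx": -0.04,"ty": 0.36,"tz": 0,"ax": 0,"ay": 0,"az": 0}])

```text
clock: 1.53
tool_pos: [0.3692, -0.0355, 0.2815]
ee_rot: [0.997, -0.079, -0.0, 0.0]
contact_force: [-0.2, 0.8, -0.5]
grip_width: 0.999
grasp_force: 0.0
```

Call:
jog_arm(series=[{"tx": 0.33,"ty": 0.05,"tz": -0.04,"ax": 0,"ay": 0,"az": 0},{"tx": 0.33,"ty": 0.05,"tz": -0.04,"ax": 0,"ay": 0,"az": 0},{"tx": 0.33,"ty": 0.05,"tz": -0.04,"ax": 0,"ay": 0,"az": 0},{"tx": 0.33,"ty": 0.05,"tz": -0.04,"ax": 0,"ay": 0,"az": 0},{"tx": 0.33,"ty": 0.05,"tz": -0.04,"ax": 0,"ay": 0,"az": 0},{"tx": 0.33,"ty": 0.05,"tz": -0.04,"ax": 0,"ay": 0,"az": 0},{"tx": 0.33,"ty": 0.05,"tz": -0.04,"ax": 0,"ay": 0,"az": 0},{"tx": 0,"ty": 0,"tz": 0,"ax": 0,"ay": 0,"az": 0}])

```text
clock: 2.2
tool_pos: [0.6057, -0.0017, 0.2503]
ee_rot: [0.997, -0.078, -0.001, 0.0]
contact_force: [-0.4, -0.2, 0.9]
grip_width: 0.999
grasp_force: 0.0
```

```bash
cat > part.py <<'E'
from h import *
import sys
# measure dark part near world (x,y): outline rect on plane z and bore on plane zb
x,y,z,zb=map(float,sys.argv[1:5])
w=snap("wrist",sys.argv[5] if len(sys.argv)>5 else None);hsv=cv2.cvtColor(w["color"],cv2.COLOR_RGB2HSV)
m=((hsv[:,:,2]<105)&(hsv[:,:,1]>110)).astype(np.uint8);m[235:]=0
u=proj(w,[[x,y,z]])[0];print("expected px",u)
cs,hi=cv2.findContours(m,cv2.RETR_CCOMP,cv2.CHAIN_APPROX_NONE)
out=[k for k in range(len(cs)) if hi[0][k][3]<0 and cv2.contourArea(cs[k])>600]
i=min(out,key=lambda k:-cv2.pointPolygonTest(cs[k],tuple(map(float,u)),True))
print("outer",cv2.minAreaRect((onz(w,cs[i],z)[:,:2]*1000).astype(np.float32)))
for k in range(len(cs)):
    if hi[0][k][3]==i and cv2.contourArea(cs[k])>30: print("hole",cv2.boundingRect(cs[k]),cv2.minAreaRect((onz(w,cs[k],zb)[:,:2]*1000).astype(np.float32)))
o=arm.get_obs();print(o["tool_pos"],np.degrees(2*np.arctan2(o["ee_rot"][1],o["ee_rot"][0])),o["clock"],o["joints"])
E
python3 part.py .6666 -.0043 .012 .07 pics/g.png
```

```text
expected px [248.6377063  108.66063252]
outer ((670.45263671875, -3.2499122619628906), (62.38801193237305, 126.95052337646484), 80.98727416992188)
hole (224, 128, 5, 16) ((645.5255737304688, 22.313194274902344), (3.6542139053344727, 15.603056907653809), 84.60391998291016)
hole (259, 123, 15, 29) ((637.3143920898438, -18.88111114501953), (14.538983345031738, 29.286457061767578), 81.04898071289062)
hole (252, 123, 5, 29) ((639.2550048828125, -6.581104755401611), (4.2235188484191895, 29.28595733642578), 80.8990249633789)
hole (222, 96, 16, 7) ((681.57080078125, 11.982793807983398), (15.286638259887695, 5.955023288726807), 80.26994323730469)
hole (223, 70, 5, 16) ((702.8507690429688, 12.788946151733398), (4.022751331329346, 14.465331077575684), 79.70881652832031)
hole (256, 61, 17, 44) ((691.6749877929688, -25.17953109741211), (16.33143424987793, 41.673851013183594), 81.08063507080078)
hole (239, 61, 18, 59) ((686.8464965820312, -7.307168960571289), (17.544166564941406, 56.78459167480469), 81.01305389404297)
[ 0.6027356  -0.00205754  0.25096606] -8.99475153338442 2.25 [-2.21323274e-02  3.46513196e-01  1.43111822e+00 -6.63628190e-04
  1.36780620e+00  1.70578707e+00]
```

View pics/g.png

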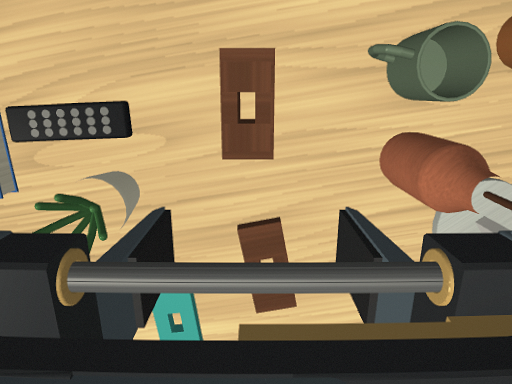

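The wrist view shows the tall section at (248,104) with its bore at (247,107), the remote and plant to the left, and the vase and mug to the right. I'll redo the mask with an Otsu threshold.

```bash
cat > part.py <<'E'
from h import *
import sys
x,y,z,zb,L,W=map(float,sys.argv[1:7])
w=snap("wrist",sys.argv[7] if len(sys.argv)>7 else None)
u=proj(w,[[x,y,z]])[0];r=85
v=w["color"][:,:,0];x0,y0=max(int(u[0])-r,0),max(int(u[1])-r,0);y1=min(int(u[1])+r,225)
sub=cv2.GaussianBlur(v[y0:y1,x0:int(u[0])+r],(3,3),0)
th,m=cv2.threshold(sub,0,255,cv2.THRESH_BINARY_INV+cv2.THRESH_OTSU)
cs,hi=cv2.findContours(m,cv2.RETR_CCOMP,cv2.CHAIN_APPROX_NONE)
def rect(k,zz): return cv2.minAreaRect((onz(w,cs[k]+[x0,y0],zz)[:,:2]*1000).astype(np.float32))
ok=[k for k in range(len(cs)) if hi[0][k][3]<0 and cv2.contourArea(cs[k])>600]
print("px",u,"otsu",th)
for i in ok:
    print("outer",rect(i,z),cv2.boundingRect(cs[i]+[x0,y0]))
    for k in range(len(cs)):
        if hi[0][k][3]==i and cv2.contourArea(cs[k])>60: print("  hole",cv2.boundingRect(cs[k]+[x0,y0]),rect(k,zb))
o=arm.get_obs();print(o["tool_pos"],np.degrees(2*np.arctan2(o["ee_rot"][1],o["ee_rot"][0])),o["clock"],o["joints"])
E
python3 part.py .6666 -.0043 .012 .07 130 64
```

```text
px [247.79907544 105.67898971] otsu 159.0
outer ((670.4374389648438, -2.9317245483398438), (63.878501892089844, 129.04254150390625), 81.08183288574219) (218, 45, 56, 112)
  hole (239, 88, 16, 29) ((672.2979125976562, -4.934564590454102), (15.46985149383545, 27.892051696777344), 80.97724914550781)
[ 0.60120266 -0.00214539  0.25191912] -9.007864636452522 2.3 [-2.23079984e-02  3.43592784e-01  1.43312437e+00 -7.12631443e-04
  1.36874085e+00  1.70584959e+00]
```

The outline is 63.9 x 129 mm with centre (0.6704,-0.0029) and yaw -8.9°, and the gripper yaw is already right.

Call:
jog_arm(series=[{"tx": 0.17,"ty": 0,"tz": -0.2,"ax": 0,"ay": 0,"az": 0},{"tx": 0.17,"ty": 0,"tz": -0.2,"ax": 0,"ay": 0,"az": 0},{"tx": 0.17,"ty": 0,"tz": -0.2,"ax": 0,"ay": 0,"az": 0},{"tx": 0.17,"ty": 0,"tz": -0.2,"ax": 0,"ay": 0,"az": 0},{"tx": 0,"ty": 0,"tz": -0.2,"ax": 0,"ay": 0,"az": 0},{"tx": 0,"ty": 0,"tz": 0,"ax": 0,"ay": 0,"az": 0},{"tx": 0,"ty": 0,"tz": 0,"ax": 0,"ay": 0,"az": 0},{"tx": 0,"ty": 0,"tz": 0,"ax": 0,"ay": 0,"az": 0}])

```text
clock: 2.97
tool_pos: [0.6689, -0.0016, 0.1557]
ee_rot: [0.997, -0.078, 0.001, 0.0]
contact_force: [0.2, 0.9, 0.1]
grip_width: 0.999
grasp_force: 0.0
```

Call:
jog_arm(series=[{"tx": 0.015,"ty": -0.01,"tz": -0.2,"ax": 0,"ay": 0,"az": 0},{"tx": 0,"ty": 0,"tz": -0.2,"ax": 0,"ay": 0,"az": 0},{"tx": 0,"ty": 0,"tz": -0.2,"ax": 0,"ay": 0,"az": 0},{"tx": 0,"ty": 0,"tz": -0.2,"ax": 0,"ay": 0,"az": 0},{"tx": 0,"ty": 0,"tz": -0.2,"ax": 0,"ay": 0,"az": 0},{"tx": 0,"ty": 0,"tz": -0.12,"ax": 0,"ay": 0,"az": 0},{"tx": 0,"ty": 0,"tz": 0,"ax": 0,"ay": 0,"az": 0},{"tx": 0,"ty": 0,"tz": 0,"ax": 0,"ay": 0,"az": 0}])

```text
clock: 3.63
tool_pos: [0.6711, -0.0021, 0.0431]
ee_rot: [0.997, -0.078, 0.001, 0.0]
contact_force: [-0.6, 0.1, 0.7]
grip_width: 1.001
grasp_force: 0.0
```

Call:
jog_arm(series=[{"tx": 0,"ty": 0,"tz": 0,"ax": 0,"ay": 0,"az": 0},{"tx": 0,"ty": 0,"tz": 0,"ax": 0,"ay": 0,"az": 0},{"tx": 0,"ty": 0,"tz": 0,"ax": 0,"ay": 0,"az": 0},{"tx": 0,"ty": 0,"tz": 0,"ax": 0,"ay": 0,"az": 0},{"tx": 0,"ty": 0,"tz": 0,"ax": 0,"ay": 0,"az": 0},{"tx": 0,"ty": 0,"tz": 0,"ax": 0,"ay": 0,"az": 0},{"tx": 0,"ty": 0,"tz": 0,"ax": 0,"ay": 0,"az": 0},{"tx": 0,"ty": 0,"tz": 0,"ax": 0,"ay": 0,"az": 0}], claw=0)

```text
clock: 4.3
tool_pos: [0.6708, -0.0021, 0.042]
ee_rot: [0.997, -0.078, 0.0, 0.0]
contact_force: [-0.0, 0.2, 0.9]
grip_width: 0.549
grasp_force: 30.0
```

The grip is at 0.549 (50 mm) and 30 N. Lifting, then coming back toward the base, clear of the vase.

Call:
jog_arm(series=[{"tx": 0,"ty": 0,"tz": 0.15,"ax": 0,"ay": 0,"az": 0},{"tx": 0,"ty": 0,"tz": 0.25,"ax": 0,"ay": 0,"az": 0},{"tx": 0,"ty": 0,"tz": 0.3,"ax": 0,"ay": 0,"az": 0},{"tx": -0.1,"ty": 0,"tz": 0.3,"ax": 0,"ay": 0,"az": 0},{"tx": -0.2,"ty": 0,"tz": 0.3,"ax": 0,"ay": 0,"az": 0},{"tx": -0.3,"ty": 0,"tz": 0.2,"ax": 0,"ay": 0,"az": 0},{"tx": -0.35,"ty": 0,"tz": 0.1,"ax": 0,"ay": 0,"az": 0},{"tx": -0.35,"ty": 0,"tz": 0,"ax": 0,"ay": 0,"az": 0}])

```text
clock: 4.97
tool_pos: [0.5409, -0.0019, 0.2041]
ee_rot: [0.997, -0.078, 0.002, -0.0]
contact_force: [-1.0, 0.3, -1.9]
grip_width: 0.544
grasp_force: 30.0
```

Call:
jog_arm(series=[{"tx": -0.35,"ty": 0,"tz": 0,"ax": 0,"ay": 0,"az": 0},{"tx": -0.35,"ty": 0,"tz": 0,"ax": 0,"ay": 0,"az": 0},{"tx": -0.35,"ty": -0.1,"tz": 0,"ax": 0,"ay": 0,"az": 0.05},{"tx": -0.25,"ty": -0.2,"tz": 0,"ax": 0,"ay": 0,"az": 0.05},{"tx": -0.1,"ty": -0.3,"tz": 0,"ax": 0,"ay": 0,"az": 0.06},{"tx": 0,"ty": -0.35,"tz": 0,"ax": 0,"ay": 0,"az": 0.06},{"tx": 0,"ty": -0.3,"tz": 0,"ax": 0,"ay": 0,"az": 0.06},{"tx": 0,"ty": -0.2,"tz": 0,"ax": 0,"ay": 0,"az": 0.06}])

```text
clock: 5.63
tool_pos: [0.4001, -0.1491, 0.2019]
ee_rot: [0.982, 0.189, 0.0, 0.001]
contact_force: [0.2, 0.4, -2.5]
grip_width: 0.547
grasp_force: 30.0
```

Call:
jog_arm(series=[{"tx": 0,"ty": -0.2,"tz": 0,"ax": 0,"ay": 0,"az": 0.056},{"tx": 0,"ty": -0.2,"tz": 0,"ax": 0,"ay": 0,"az": 0},{"tx": 0,"ty": -0.2,"tz": 0,"ax": 0,"ay": 0,"az": 0},{"tx": 0,"ty": -0.2,"tz": 0,"ax": 0,"ay": 0,"az": 0},{"tx": 0,"ty": -0.2,"tz": 0,"ax": 0,"ay": 0,"az": 0},{"tx": 0,"ty": -0.1,"tz": 0,"ax": 0,"ay": 0,"az": 0},{"tx": 0,"ty": 0,"tz": 0,"ax": 0,"ay": 0,"az": 0},{"tx": 0,"ty": 0,"tz": 0,"ax": 0,"ay": 0,"az": 0}])

```text
clock: 6.3
tool_pos: [0.4004, -0.2565, 0.2015]
ee_rot: [0.973, 0.23, -0.0, -0.001]
contact_force: [0.6, 0.2, -2.5]
grip_width: 0.55
grasp_force: 30.0
```

Run:
```python
from h import *
w=snap("wrist","pics/h.png")
o=arm.get_obs();print(o["tool_pos"],np.degrees(2*np.arctan2(o["ee_rot"][1],o["ee_rot"][0])),o["ee_rot"],o["clock"],o["joints"],o["contact_force"])
```

```text
[ 0.40038662 -0.25597942  0.20152511] 26.678850045535093 [ 9.73020023e-01  2.30719247e-01 -2.39794732e-04 -7.79268733e-04] 6.35 [-5.93536699e-01  1.72476417e-01  1.79974849e+00  7.63544932e-04
  1.17083906e+00  5.11328029e-01] [-0.32025802  0.47959778 -2.6817649 ]
```

View pics/h.png

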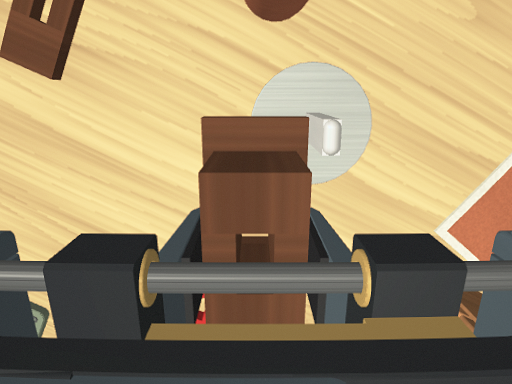

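The wrist view shows the held section square in the fingers, with its plinth front edge at row 117 and the block's top front edge at row 172. The stem is visible to its right at (332,137). I'll check the held offset in tool coordinates and the stem prediction.

Run:
```python
from h import *
from scipy.spatial.transform import Rotation as R
w=snap("wrist");o=arm.get_obs();t=o["tool_pos"];Rt=R.from_quat(o["ee_rot"])
c=w["color"];gr=c[:,:,0].astype(int)
loc=lambda px,z:(Rt.inv().apply(onz(w,px,z)-t)*1000).round(1)
print("plinth edge col", gr[108:128,235], "block edge", gr[160:182,235]);print("L/R edges row130",gr[130,194:210],gr[130,302:316])
u=t[2]-.042
print(loc([(205,117),(307,117)],u+.012),loc([(200,172),(311,172)],u+.07))
a=np.radians(26.8);C=np.array([.4678,-.2909])
P=[[*(C+[sx*.014*np.cos(a)-sy*.007*np.sin(a),sx*.014*np.sin(a)+sy*.007*np.cos(a)]),.111] for sx in(1,-1) for sy in(1,-1)]
q=proj(w,P);print(q)
cr=cv2.resize(c[105:170,300:365,::-1],None,fx=8,fy=8,interpolation=cv2.INTER_CUBIC)
for p in q: cv2.circle(cr,tuple(int(v) for v in ((p-[300,105]+.5)*8-.5)),2,(0,0,255),-1)
cv2.imwrite("pics/i.png",cr)
print(t)
```

```text
plinth edge col [238 238 237 234 231 231 234 228 142  89 122 122 121 122 124 123 122 120
 117 118] block edge [ 66  71  69  71  69  70  70  68  69  70  69  69  81 105 111 106 109 108
 110 110 107 107]
L/R edges row130 [237 240 241 242 241 242 247 197 127 118 120 121 121 122 120 121] [124 123 125 125 123 123 137 201 200 197 198 197 198 196]
[[ 64.3 -27.8  30. ]
 [ 64.3  32.3  30. ]] [[ 44.5 -22.4 -28. ]
 [ 44.5  26.1 -28. ]]
[[323.8126626  119.54060394]
 [341.90158148 119.58382777]
 [322.00983371 155.43215817]
 [339.6136089  155.43668665]]
[ 0.40047447 -0.25583213  0.2016624 ]
```

View pics/i.png

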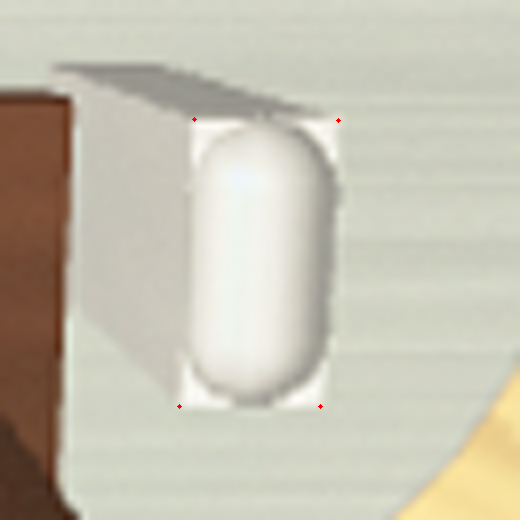

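The predicted stem corners fall on the observed ones. The held part sits at tool (-0.6,+1.7) mm as this camera sees it, so I aim the TCP at (0.4676,-0.2891).

Call:
jog_arm(series=[{"tx": 0.17,"ty": -0.08,"tz": 0,"ax": 0,"ay": 0,"az": 0},{"tx": 0.17,"ty": -0.08,"tz": 0,"ax": 0,"ay": 0,"az": 0},{"tx": 0.17,"ty": -0.09,"tz": 0,"ax": 0,"ay": 0,"az": 0},{"tx": 0.16,"ty": -0.08,"tz": 0,"ax": 0,"ay": 0,"az": 0},{"tx": 0,"ty": 0,"tz": 0,"ax": 0,"ay": 0,"az": 0},{"tx": 0,"ty": 0,"tz": 0,"ax": 0,"ay": 0,"az": 0},{"tx": 0,"ty": 0,"tz": 0,"ax": 0,"ay": 0,"az": 0}])

```text
clock: 6.98
tool_pos: [0.4671, -0.2887, 0.2016]
ee_rot: [0.973, 0.231, -0.001, -0.001]
contact_force: [0.9, 0.8, -2.5]
grip_width: 0.547
grasp_force: 30.0
```

Aligned to about 0.5 mm. Lowering to just above the stem and a little over its tip.

Call:
jog_arm(series=[{"tx": 0.005,"ty": -0.004,"tz": -0.15,"ax": 0,"ay": 0,"az": 0},{"tx": 0,"ty": 0,"tz": -0.15,"ax": 0,"ay": 0,"az": 0},{"tx": 0,"ty": 0,"tz": -0.1,"ax": 0,"ay": 0,"az": 0},{"tx": 0,"ty": 0,"tz": -0.05,"ax": 0,"ay": 0,"az": 0},{"tx": 0,"ty": 0,"tz": -0.05,"ax": 0,"ay": 0,"az": 0},{"tx": 0,"ty": 0,"tz": 0,"ax": 0,"ay": 0,"az": 0},{"tx": 0,"ty": 0,"tz": 0,"ax": 0,"ay": 0,"az": 0}])

```text
clock: 7.57
tool_pos: [0.4683, -0.2904, 0.1522]
ee_rot: [0.973, 0.231, 0.0, 0.0]
contact_force: [-0.6, -0.4, -2.0]
grip_width: 0.55
grasp_force: 30.0
```

Call:
jog_arm(series=[{"tx": -0.005,"ty": 0.01,"tz": -0.03,"ax": 0,"ay": 0,"az": 0},{"tx": 0,"ty": 0,"tz": -0.03,"ax": 0,"ay": 0,"az": 0},{"tx": 0,"ty": 0,"tz": -0.04,"ax": 0,"ay": 0,"az": 0},{"tx": 0,"ty": 0,"tz": 0,"ax": 0,"ay": 0,"az": 0},{"tx": 0,"ty": 0,"tz": 0,"ax": 0,"ay": 0,"az": 0}])

```text
clock: 7.98
tool_pos: [0.4676, -0.2893, 0.1416]
ee_rot: [0.973, 0.231, -0.0, -0.0]
contact_force: [-0.1, -0.1, -1.4]
grip_width: 0.55
grasp_force: 30.0
```

Run:
```python
from h import *
for i in range(3):
    snap("top");o=arm.get_obs();print(o["tool_pos"].round(4),o["contact_force"].round(1),o["ft_torque"].round(2))
```

```text
[ 0.4677 -0.2894  0.1418] [-0.9 -0.1 -2.1] [-0.01 -0.1   0.03]
[ 0.4678 -0.2894  0.1419] [ 0.1 -0.3 -2.5] [-0.02 -0.01  0.04]
[ 0.4679 -0.2895  0.142 ] [-0.1  0.5 -1.3] [-0.02 -0.03  0.06]
```

The underside is at 0.0995, below the shoulders, with no side force, so it is threaded. Continuing down gently.

Call:
jog_arm(series=[{"tx": -0.003,"ty": 0.003,"tz": -0.1,"ax": 0,"ay": 0,"az": 0},{"tx": 0,"ty": 0,"tz": -0.12,"ax": 0,"ay": 0,"az": 0},{"tx": 0,"ty": 0,"tz": -0.12,"ax": 0,"ay": 0,"az": 0},{"tx": 0,"ty": 0,"tz": -0.12,"ax": 0,"ay": 0,"az": 0},{"tx": 0,"ty": 0,"tz": -0.12,"ax": 0,"ay": 0,"az": 0},{"tx": 0,"ty": 0,"tz": -0.1,"ax": 0,"ay": 0,"az": 0},{"tx": 0,"ty": 0,"tz": -0.06,"ax": 0,"ay": 0,"az": 0},{"tx": 0,"ty": 0,"tz": -0.02,"ax": 0,"ay": 0,"az": 0}])

```text
clock: 8.8
tool_pos: [0.4668, -0.2886, 0.0645]
ee_rot: [0.973, 0.231, -0.001, -0.001]
contact_force: [-0.3, -0.4, -1.7]
grip_width: 0.547
grasp_force: 30.0
```

Call:
jog_arm(series=[{"tx": 0,"ty": 0,"tz": -0.02,"ax": 0,"ay": 0,"az": 0},{"tx": 0,"ty": 0,"tz": -0.02,"ax": 0,"ay": 0,"az": 0},{"tx": 0,"ty": 0,"tz": -0.02,"ax": 0,"ay": 0,"az": 0},{"tx": 0,"ty": 0,"tz": -0.02,"ax": 0,"ay": 0,"az": 0},{"tx": 0,"ty": 0,"tz": 0,"ax": 0,"ay": 0,"az": 0}])

```text
clock: 9.22
tool_pos: [0.4674, -0.2891, 0.0578]
ee_rot: [0.973, 0.231, 0.0, 0.0]
contact_force: [0.0, -1.0, -2.9]
grip_width: 0.548
grasp_force: 30.0
```

Call:
jog_arm(series=[{"tx": 0,"ty": 0,"tz": -0.01,"ax": 0,"ay": 0,"az": 0},{"tx": 0,"ty": 0,"tz": -0.01,"ax": 0,"ay": 0,"az": 0},{"tx": 0,"ty": 0,"tz": -0.01,"ax": 0,"ay": 0,"az": 0},{"tx": 0,"ty": 0,"tz": 0,"ax": 0,"ay": 0,"az": 0},{"tx": 0,"ty": 0,"tz": 0,"ax": 0,"ay": 0,"az": 0}])

```text
clock: 9.63
tool_pos: [0.4677, -0.2892, 0.056]
ee_rot: [0.973, 0.231, 0.0, 0.0]
contact_force: [-1.5, 0.8, 5.8]
grip_width: 0.546
grasp_force: 30.0
```

Contact at TCP z 0.056, as expected (+8 N), so it is home. Release and rise.

Call:
jog_arm(series=[{"tx": 0,"ty": 0,"tz": 0,"ax": 0,"ay": 0,"az": 0},{"tx": 0,"ty": 0,"tz": 0,"ax": 0,"ay": 0,"az": 0},{"tx": 0,"ty": 0,"tz": 0,"ax": 0,"ay": 0,"az": 0},{"tx": 0,"ty": 0,"tz": 0,"ax": 0,"ay": 0,"az": 0},{"tx": 0,"ty": 0,"tz": 0,"ax": 0,"ay": 0,"az": 0},{"tx": 0,"ty": 0,"tz": 0,"ax": 0,"ay": 0,"az": 0}], claw=1)

```text
clock: 10.13
tool_pos: [0.4674, -0.2891, 0.0547]
ee_rot: [0.973, 0.231, -0.0, -0.0]
contact_force: [0.7, -0.1, 0.3]
grip_width: 0.954
grasp_force: 0.0
```

Call:
jog_arm(series=[{"tx": 0,"ty": 0,"tz": 0.1,"ax": 0,"ay": 0,"az": 0},{"tx": 0,"ty": 0,"tz": 0.25,"ax": 0,"ay": 0,"az": 0},{"tx": 0,"ty": 0,"tz": 0.35,"ax": 0,"ay": 0,"az": 0},{"tx": 0,"ty": 0,"tz": 0.35,"ax": 0,"ay": 0,"az": 0},{"tx": -0.1,"ty": 0,"tz": 0.35,"ax": 0,"ay": 0,"az": 0},{"tx": -0.2,"ty": 0,"tz": 0.35,"ax": 0,"ay": 0,"az": 0},{"tx": -0.2,"ty": 0.05,"tz": 0.2,"ax": 0,"ay": 0,"az": 0},{"tx": -0.1,"ty": 0.1,"tz": 0,"ax": 0,"ay": 0,"az": 0}])

```text
clock: 10.8
tool_pos: [0.4079, -0.2759, 0.2559]
ee_rot: [0.973, 0.23, 0.003, 0.004]
contact_force: [1.0, -0.3, 0.1]
grip_width: 0.999
grasp_force: 0.0
```

Run:
```python
from h import *
w=snap("wrist","pics/j.png");np.save("w2.npy",w,allow_pickle=True)
o=arm.get_obs();print(o["tool_pos"],np.degrees(2*np.arctan2(o["ee_rot"][1],o["ee_rot"][0])),o["clock"],o["joints"])
```

```text
[ 0.40543701 -0.27295149  0.25364522] 26.63551588276414 10.85 [-6.16155282e-01  1.56233245e-01  1.68474967e+00  1.40227966e-04
  1.29646815e+00  4.89725886e-01]
```

View pics/j.png

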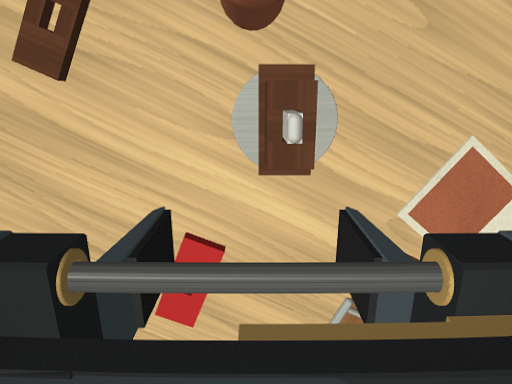

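The wrist view shows the tall section home over the stem, centred on the disc at (285,120), with the vase undisturbed at the top. I have used my 10 pictures, so from here on I work from numbers only. Next is the long slab.

Call:
jog_arm(series=[{"tx": -0.02,"ty": 0.38,"tz": 0,"ax": 0,"ay": 0,"az": -0.067},{"tx": -0.02,"ty": 0.38,"tz": 0,"ax": 0,"ay": 0,"az": -0.067},{"tx": -0.02,"ty": 0.38,"tz": 0,"ax": 0,"ay": 0,"az": -0.067},{"tx": -0.02,"ty": 0.38,"tz": 0,"ax": 0,"ay": 0,"az": -0.067},{"tx": -0.02,"ty": 0.38,"tz": 0,"ax": 0,"ay": 0,"az": 0},{"tx": -0.02,"ty": 0.38,"tz": 0,"ax": 0,"ay": 0,"az": 0},{"tx": -0.02,"ty": 0.38,"tz": 0,"ax": 0,"ay": 0,"az": 0},{"tx": 0,"ty": 0,"tz": 0,"ax": 0,"ay": 0,"az": 0}])

```text
clock: 11.52
tool_pos: [0.3927, -0.0033, 0.2499]
ee_rot: [1.0, 0.027, -0.0, -0.002]
contact_force: [0.5, -0.7, -0.4]
grip_width: 0.999
grasp_force: 0.0
```

```bash
python3 part.py .4520 .0025 .018 .018 130 58;python3 part.py .4520 .0025 .018 .018 130 58
```

```text
px [252.67913692 109.95396868] otsu 148.0
outer ((454.6559143066406, 4.027057647705078), (129.6690216064453, 57.689231872558594), 1.949424147605896) (227, 49, 51, 114)
  hole (244, 93, 17, 29) ((455.1963195800781, 3.4574356079101562), (32.286163330078125, 18.821578979492188), 2.672070264816284)
[ 0.39324252 -0.00599445  0.24993926] 3.076244653295961 11.5667 [-4.48854519e-02  3.31757154e-03  1.86540533e+00  4.87794097e-04
  1.27311023e+00  1.47207715e+00]
px [249.74788344 110.2831723 ] otsu 148.0
outer ((454.37884521484375, 3.8902664184570312), (130.0204620361328, 58.207298278808594), 1.8484481573104858) (224, 49, 51, 114)
  hole (241, 93, 17, 29) ((455.5399169921875, 3.5183706283569336), (32.24402618408203, 18.876497268676758), 2.5005972385406494)
[ 0.39350889 -0.00766841  0.24991704] 2.9354334539432374 11.6167 [-4.82529514e-02  3.75697841e-03  1.86502038e+00 -5.57494978e-04
  1.27289711e+00  1.47147405e+00]
```

Measured 130.0 x 58.2 mm with a 32.2 x 18.9 bore; centre (0.4545,0.0038), yaw 2.2°. All as given. Positioning above and descending.

Call:
jog_arm(series=[{"tx": 0.15,"ty": 0.03,"tz": -0.3,"ax": 0,"ay": 0,"az": 0},{"tx": 0.15,"ty": 0.03,"tz": -0.3,"ax": 0,"ay": 0,"az": 0},{"tx": 0.15,"ty": 0.03,"tz": -0.3,"ax": 0,"ay": 0,"az": 0},{"tx": 0.16,"ty": 0.035,"tz": -0.3,"ax": 0,"ay": 0,"az": -0.007},{"tx": 0,"ty": 0,"tz": -0.3,"ax": 0,"ay": 0,"az": 0},{"tx": 0,"ty": 0,"tz": -0.2,"ax": 0,"ay": 0,"az": 0},{"tx": 0,"ty": 0,"tz": 0,"ax": 0,"ay": 0,"az": 0},{"tx": 0,"ty": 0,"tz": 0,"ax": 0,"ay": 0,"az": 0}])

```text
clock: 12.28
tool_pos: [0.4543, 0.0024, 0.0793]
ee_rot: [1.0, 0.017, -0.001, 0.0]
contact_force: [0.1, 0.2, 0.3]
grip_width: 0.999
grasp_force: 0.0
```

Call:
jog_arm(series=[{"tx": 0,"ty": 0.02,"tz": -0.15,"ax": 0,"ay": 0,"az": 0},{"tx": 0,"ty": 0,"tz": -0.2,"ax": 0,"ay": 0,"az": 0},{"tx": 0,"ty": 0,"tz": -0.2,"ax": 0,"ay": 0,"az": 0},{"tx": 0,"ty": 0,"tz": -0.1,"ax": 0,"ay": 0,"az": 0},{"tx": 0,"ty": 0,"tz": -0.05,"ax": 0,"ay": 0,"az": 0},{"tx": 0,"ty": 0,"tz": -0.05,"ax": 0,"ay": 0,"az": 0},{"tx": 0,"ty": 0,"tz": 0,"ax": 0,"ay": 0,"az": 0},{"tx": 0,"ty": 0,"tz": 0,"ax": 0,"ay": 0,"az": 0}])

```text
clock: 12.95
tool_pos: [0.4555, 0.0054, 0.0058]
ee_rot: [1.0, 0.018, 0.001, 0.0]
contact_force: [0.1, 0.2, -1.0]
grip_width: 0.999
grasp_force: 0.0
```

Call:
jog_arm(series=[{"tx": 0,"ty": 0,"tz": 0,"ax": 0,"ay": 0,"az": 0},{"tx": 0,"ty": 0,"tz": 0,"ax": 0,"ay": 0,"az": 0},{"tx": 0,"ty": 0,"tz": 0,"ax": 0,"ay": 0,"az": 0},{"tx": 0,"ty": 0,"tz": 0,"ax": 0,"ay": 0,"az": 0},{"tx": 0,"ty": 0,"tz": 0,"ax": 0,"ay": 0,"az": 0},{"tx": 0,"ty": 0,"tz": 0,"ax": 0,"ay": 0,"az": 0},{"tx": 0,"ty": 0,"tz": 0,"ax": 0,"ay": 0,"az": 0},{"tx": 0,"ty": 0,"tz": 0,"ax": 0,"ay": 0,"az": 0}], claw=0)

```text
clock: 13.62
tool_pos: [0.4546, 0.0056, 0.005]
ee_rot: [1.0, 0.018, 0.0, 0.0]
contact_force: [-0.3, -0.2, 2.9]
grip_width: 0.635
grasp_force: 30.0
```

Grip 0.635 (57.8 mm). Lifting and carrying toward the foot.

Call:
jog_arm(series=[{"tx": 0,"ty": 0,"tz": 0.1,"ax": 0,"ay": 0,"az": 0},{"tx": 0,"ty": 0,"tz": 0.3,"ax": 0,"ay": 0,"az": 0},{"tx": 0,"ty": 0,"tz": 0.4,"ax": 0,"ay": 0,"az": 0},{"tx": -0.1,"ty": 0,"tz": 0.4,"ax": 0,"ay": 0,"az": 0},{"tx": -0.15,"ty": -0.05,"tz": 0.3,"ax": 0,"ay": 0,"az": 0},{"tx": -0.15,"ty": -0.2,"tz": 0.2,"ax": 0,"ay": 0,"az": 0.05},{"tx": -0.1,"ty": -0.3,"tz": 0.1,"ax": 0,"ay": 0,"az": 0.06},{"tx": -0.05,"ty": -0.35,"tz": 0.1,"ax": 0,"ay": 0,"az": 0.06}])

```text
clock: 14.28
tool_pos: [0.3981, -0.0842, 0.196]
ee_rot: [0.988, 0.155, 0.0, -0.0]
contact_force: [0.4, -0.6, -1.5]
grip_width: 0.639
grasp_force: 30.0
```

Call:
jog_arm(series=[{"tx": 0,"ty": -0.35,"tz": 0,"ax": 0,"ay": 0,"az": 0.06},{"tx": 0,"ty": -0.35,"tz": 0,"ax": 0,"ay": 0,"az": 0.044},{"tx": 0,"ty": -0.35,"tz": 0,"ax": 0,"ay": 0,"az": 0},{"tx": 0,"ty": -0.3,"tz": 0,"ax": 0,"ay": 0,"az": 0},{"tx": 0,"ty": -0.2,"tz": 0,"ax": 0,"ay": 0,"az": 0},{"tx": 0,"ty": -0.1,"tz": 0,"ax": 0,"ay": 0,"az": 0},{"tx": 0,"ty": 0,"tz": 0,"ax": 0,"ay": 0,"az": 0},{"tx": 0,"ty": 0,"tz": 0,"ax": 0,"ay": 0,"az": 0}])

```text
clock: 14.95
tool_pos: [0.3991, -0.2486, 0.1944]
ee_rot: [0.973, 0.231, -0.0, -0.001]
contact_force: [0.2, 0.8, -1.5]
grip_width: 0.634
grasp_force: 30.0
```

```bash
cat > held.py <<'E'
from h import *
import sys
from scipy.spatial.transform import Rotation as R
ztop=float(sys.argv[1])  # part's top face above TCP (m)
w=snap("wrist");o=arm.get_obs();t=o["tool_pos"];Rt=R.from_quat(o["ee_rot"])
v=cv2.GaussianBlur(w["color"][:,:,0],(3,3),0)
loc=lambda px:(Rt.inv().apply(onz(w,px,t[2]+ztop)-t)*1000).round(1)
for col in(225,235,265,285): print(col,"V along column",[int(x) for x in v[90:240:6,col]])
m=(v<155).astype(np.uint8);m[232:]=0
cs,_=cv2.findContours(m,cv2.RETR_EXTERNAL,cv2.CHAIN_APPROX_NONE)
i=max(cs,key=lambda k:cv2.pointPolygonTest(k,(255.,228.),True))
p=i.reshape(-1,2);print("bbox",cv2.boundingRect(i))
def fit(sel):
    q=loc(p[sel]);return q
core=p[(p[:,0]>225)&(p[:,0]<285)];top=np.array([core[core[:,0]==c][:,1].min() for c in range(226,285)])
print("front edge tool xyz",loc([(230,top[:10].mean()-.5),(255,top[25:35].mean()-.5),(280,top[-10:].mean()-.5)]))
for r in range(int(top.mean())+6,226,8):
    q=p[p[:,1]==r]; print(r,q[:,0].min(),q[:,0].max(),loc([(q[:,0].min()-.5,r),(q[:,0].max()+.5,r)])[:,:2].tolist())
print(t,np.degrees(2*np.arctan2(o["ee_rot"][1],o["ee_rot"][0])),o["clock"],o["contact_force"])
E
python3 held.py .013
```

```text
225 V along column [250, 248, 243, 240, 247, 200, 128, 128, 126, 124, 118, 125, 120, 114, 115, 114, 111, 114, 114, 114, 119, 125, 116, 114, 113]
235 V along column [245, 249, 249, 243, 239, 199, 127, 128, 126, 125, 117, 123, 120, 114, 116, 114, 112, 115, 114, 114, 118, 126, 124, 126, 124]
265 V along column [243, 236, 220, 223, 220, 177, 127, 128, 128, 126, 118, 124, 118, 113, 115, 113, 112, 115, 115, 116, 118, 125, 219, 247, 245]
285 V along column [217, 221, 219, 221, 219, 177, 127, 128, 129, 126, 118, 122, 116, 112, 115, 113, 111, 114, 116, 115, 118, 125, 115, 114, 114]
bbox (167, 63, 201, 169)
front edge tool xyz [[ 65.4  -9.6 -13. ]
 [ 65.4   2.  -13. ]
 [ 65.4  13.6 -13. ]]
127 194 364 [[62.5, -26.7], [62.5, 53.2]]
135 194 363 [[58.7, -26.9], [58.7, 53.1]]
143 195 363 [[55.0, -26.6], [55.0, 53.4]]
151 195 362 [[51.1, -26.8], [51.1, 53.2]]
159 196 361 [[47.3, -26.5], [47.3, 53.1]]
167 196 361 [[43.4, -26.7], [43.3, 53.4]]
175 196 359 [[39.4, -26.9], [39.4, 52.8]]
183 196 359 [[35.4, -27.1], [35.3, 53.1]]
191 197 347 [[31.3, -26.8], [31.3, 47.5]]
199 197 312 [[27.2, -27.0], [27.2, 30.4]]
207 192 318 [[23.0, -29.7], [23.0, 33.6]]
215 180 329 [[18.8, -36.0], [18.7, 39.3]]
223 173 336 [[14.4, -39.8], [14.4, 43.2]]
[ 0.39918242 -0.24811581  0.19450655] 26.742019780444565 15.0 [ 0.00884634 -0.75585968 -1.35012636]
```

The front edge is at 65.4 mm and the sides at -26.8/30.4 mm, so the held offset is (+0.4,+1.8) mm, with the same camera bias as before. The target TCP is (0.4667,-0.2893).

Call:
jog_arm(series=[{"tx": 0.17,"ty": -0.1,"tz": 0,"ax": 0,"ay": 0,"az": 0},{"tx": 0.17,"ty": -0.1,"tz": 0,"ax": 0,"ay": 0,"az": 0},{"tx": 0.17,"ty": -0.11,"tz": 0,"ax": 0,"ay": 0,"az": 0},{"tx": 0.165,"ty": -0.1,"tz": -0.1,"ax": 0,"ay": 0,"az": 0},{"tx": 0,"ty": 0,"tz": -0.25,"ax": 0,"ay": 0,"az": 0},{"tx": 0,"ty": 0,"tz": -0.2,"ax": 0,"ay": 0,"az": 0},{"tx": 0,"ty": 0,"tz": 0,"ax": 0,"ay": 0,"az": 0},{"tx": 0,"ty": 0,"tz": 0,"ax": 0,"ay": 0,"az": 0}])

```text
clock: 15.67
tool_pos: [0.4666, -0.2886, 0.1393]
ee_rot: [0.973, 0.232, -0.001, -0.001]
contact_force: [0.9, -0.3, -0.8]
grip_width: 0.634
grasp_force: 30.0
```

Call:
jog_arm(series=[{"tx": 0,"ty": -0.005,"tz": -0.08,"ax": 0,"ay": 0,"az": 0},{"tx": 0,"ty": 0,"tz": -0.08,"ax": 0,"ay": 0,"az": 0},{"tx": 0,"ty": 0,"tz": -0.05,"ax": 0,"ay": 0,"az": 0},{"tx": 0,"ty": 0,"tz": -0.05,"ax": 0,"ay": 0,"az": 0},{"tx": 0,"ty": 0,"tz": -0.05,"ax": 0,"ay": 0,"az": 0},{"tx": 0,"ty": 0,"tz": -0.03,"ax": 0,"ay": 0,"az": 0},{"tx": 0,"ty": 0,"tz": 0,"ax": 0,"ay": 0,"az": 0}])

```text
clock: 16.25
tool_pos: [0.4666, -0.2907, 0.1051]
ee_rot: [0.973, 0.231, -0.0, -0.0]
contact_force: [-0.3, 0.0, -2.1]
grip_width: 0.633
grasp_force: 30.0
```

Past the shoulders with no contact. Lowering the rest of the way.

Call:
jog_arm(series=[{"tx": 0.005,"ty": 0.01,"tz": -0.03,"ax": 0,"ay": 0,"az": 0},{"tx": 0,"ty": 0,"tz": -0.03,"ax": 0,"ay": 0,"az": 0},{"tx": 0,"ty": 0,"tz": -0.03,"ax": 0,"ay": 0,"az": 0},{"tx": 0,"ty": 0,"tz": -0.02,"ax": 0,"ay": 0,"az": 0},{"tx": 0,"ty": 0,"tz": -0.02,"ax": 0,"ay": 0,"az": 0},{"tx": 0,"ty": 0,"tz": -0.01,"ax": 0,"ay": 0,"az": 0},{"tx": 0,"ty": 0,"tz": 0,"ax": 0,"ay": 0,"az": 0},{"tx": 0,"ty": 0,"tz": 0,"ax": 0,"ay": 0,"az": 0}])

```text
clock: 16.92
tool_pos: [0.4675, -0.2899, 0.0919]
ee_rot: [0.973, 0.231, 0.0, 0.0]
contact_force: [0.2, 0.2, -1.5]
grip_width: 0.634
grasp_force: 30.0
```

Call:
jog_arm(series=[{"tx": 0,"ty": 0,"tz": -0.01,"ax": 0,"ay": 0,"az": 0},{"tx": 0,"ty": 0,"tz": -0.01,"ax": 0,"ay": 0,"az": 0},{"tx": 0,"ty": 0,"tz": -0.01,"ax": 0,"ay": 0,"az": 0},{"tx": 0,"ty": 0,"tz": -0.005,"ax": 0,"ay": 0,"az": 0},{"tx": 0,"ty": 0,"tz": 0,"ax": 0,"ay": 0,"az": 0},{"tx": 0,"ty": 0,"tz": 0,"ax": 0,"ay": 0,"az": 0}])

```text
clock: 17.42
tool_pos: [0.4676, -0.2899, 0.089]
ee_rot: [0.973, 0.231, 0.0, 0.0]
contact_force: [-1.4, 1.3, 5.6]
grip_width: 0.633
grasp_force: 30.0
```

Contact at z 0.089, exactly as expected. Release, rise and go to the short slab.

Call:
jog_arm(series=[{"tx": 0,"ty": 0,"tz": 0,"ax": 0,"ay": 0,"az": 0},{"tx": 0,"ty": 0,"tz": 0,"ax": 0,"ay": 0,"az": 0},{"tx": 0,"ty": 0,"tz": 0,"ax": 0,"ay": 0,"az": 0},{"tx": 0,"ty": 0,"tz": 0,"ax": 0,"ay": 0,"az": 0},{"tx": 0,"ty": 0,"tz": 0,"ax": 0,"ay": 0,"az": 0},{"tx": 0,"ty": 0,"tz": 0,"ax": 0,"ay": 0,"az": 0}], claw=1)

```text
clock: 17.92
tool_pos: [0.4675, -0.2898, 0.0882]
ee_rot: [0.973, 0.231, -0.0, -0.0]
contact_force: [-0.9, 0.1, 0.1]
grip_width: 0.995
grasp_force: 0.0
```

Call:
jog_arm(series=[{"tx": 0,"ty": 0,"tz": 0.1,"ax": 0,"ay": 0,"az": 0},{"tx": 0,"ty": 0,"tz": 0.25,"ax": 0,"ay": 0,"az": 0},{"tx": 0,"ty": 0,"tz": 0.35,"ax": 0,"ay": 0,"az": 0},{"tx": -0.1,"ty": 0,"tz": 0.35,"ax": 0,"ay": 0,"az": 0},{"tx": -0.2,"ty": 0.1,"tz": 0.3,"ax": 0,"ay": 0,"az": 0},{"tx": -0.2,"ty": 0.2,"tz": 0.2,"ax": 0,"ay": 0,"az": 0},{"tx": -0.1,"ty": 0.3,"tz": 0.05,"ax": 0,"ay": 0,"az": 0},{"tx": 0,"ty": 0.38,"tz": 0,"ax": 0,"ay": 0,"az": 0}])

```text
clock: 18.58
tool_pos: [0.4067, -0.1925, 0.2514]
ee_rot: [0.973, 0.229, 0.002, 0.002]
contact_force: [0.7, 0.4, -0.0]
grip_width: 0.998
grasp_force: 0.0
```

Run:
```python
from h import *
w=snap("wrist");o=arm.get_obs();print(o["tool_pos"],o["clock"])
s=snap("side")
# long slab must be level on the tall section: cast its outline to z=.102 in the top view when unobstructed
a=snap("top");v=cv2.GaussianBlur(a["color"][:,:,0],(3,3),0);u=proj(a,[[.4653,-.2907,.102]])[0];x0,y0=(u-28).astype(int)
m=((v[y0:y0+56,x0:x0+56]<85)).astype(np.uint8)
cs,_=cv2.findContours(m,cv2.RETR_EXTERNAL,cv2.CHAIN_APPROX_NONE);k=max(cs,key=cv2.contourArea)+[x0,y0]
print("placed outline @.102",cv2.minAreaRect((onz(a,k,.102)[:,:2]*1000).astype(np.float32)))
```

```text
[ 0.40601814 -0.18522491  0.25051771] 18.6333
placed outline @.102 ((469.6661071777344, -290.11798095703125), (171.33151245117188, 173.65394592285156), 87.25082397460938)
```

Call:
jog_arm(series=[{"tx": -0.02,"ty": 0.38,"tz": 0,"ax": 0,"ay": 0,"az": 0},{"tx": -0.02,"ty": 0.38,"tz": 0,"ax": 0,"ay": 0,"az": 0},{"tx": -0.02,"ty": 0.38,"tz": 0,"ax": 0,"ay": 0,"az": 0},{"tx": -0.02,"ty": 0.38,"tz": 0,"ax": 0,"ay": 0,"az": 0},{"tx": -0.02,"ty": 0.38,"tz": 0,"ax": 0,"ay": 0,"az": 0},{"tx": -0.02,"ty": 0.38,"tz": 0,"ax": 0,"ay": 0,"az": 0},{"tx": -0.02,"ty": 0.38,"tz": 0,"ax": 0,"ay": 0,"az": 0},{"tx": -0.02,"ty": 0.38,"tz": 0,"ax": 0,"ay": 0,"az": 0}])

```text
clock: 19.4
tool_pos: [0.3919, 0.1134, 0.2488]
ee_rot: [0.973, 0.231, 0.001, 0.0]
contact_force: [0.6, -0.1, -0.7]
grip_width: 1.0
grasp_force: 0.0
```

Call:
jog_arm(series=[{"tx": -0.02,"ty": 0.36,"tz": 0,"ax": 0,"ay": 0,"az": 0},{"tx": -0.02,"ty": 0.36,"tz": 0,"ax": 0,"ay": 0,"az": 0},{"tx": 0,"ty": 0.34,"tz": 0,"ax": 0,"ay": 0,"az": 0},{"tx": 0,"ty": 0.25,"tz": 0,"ax": 0,"ay": 0,"az": 0},{"tx": 0,"ty": 0.1,"tz": 0,"ax": 0,"ay": 0,"az": 0},{"tx": 0,"ty": 0,"tz": 0,"ax": 0,"ay": 0,"az": 0},{"tx": 0,"ty": 0,"tz": 0,"ax": 0,"ay": 0,"az": 0},{"tx": 0,"ty": 0,"tz": 0,"ax": 0,"ay": 0,"az": 0}])

```text
clock: 20.07
tool_pos: [0.3878, 0.2518, 0.2483]
ee_rot: [0.973, 0.23, -0.0, 0.001]
contact_force: [0.4, -0.2, -0.5]
grip_width: 0.996
grasp_force: 0.0
```

```bash
python3 part.py .4375 .2885 .018 .018 80 46
python3 - <<'E'
from h import *
a=snap("top");np.save("top2.npy",a,allow_pickle=True);v=cv2.GaussianBlur(a["color"][:,:,0],(3,3),0);u=proj(a,[[.4653,-.2907,.102]])[0];x0,y0=(u-40).astype(int)
m=((v[y0:y0+80,x0:x0+80]<85)).astype(np.uint8)
cs,_=cv2.findContours(m,cv2.RETR_EXTERNAL,cv2.CHAIN_APPROX_NONE)
for k in cs:
    if cv2.contourArea(k)>300:
        k=k+[x0,y0];print("placed outline @.102",cv2.boundingRect(k),cv2.minAreaRect((onz(a,k,.102)[:,:2]*1000).astype(np.float32)))
E
```

```text
px [244.3608787  108.34014575] otsu 141.0
outer ((409.99322509765625, 167.93521118164062), (25.340391159057617, 65.46833038330078), 88.26757049560547) (301, 146, 28, 47)
outer ((437.58758544921875, 291.17572021484375), (79.0680923461914, 46.00241470336914), 26.964479446411133) (223, 72, 40, 70)
  hole (235, 92, 17, 29) ((439.0144958496094, 291.1112060546875), (32.027099609375, 18.869691848754883), 26.496313095092773)
[0.38774318 0.25168272 0.24842581] 26.622775101476773 20.1167 [ 5.51371257e-01  1.18663126e-01  1.74330787e+00 -7.35131022e-04
  1.28005475e+00  1.65772339e+00]
placed outline @.102 (319, 165, 41, 46) ((459.6172180175781, -281.6509704589844), (125.89324188232422, 81.82308959960938), 26.93132972717285)
```

Short slab: 79.1 x 46.0 mm with a 32.0 x 18.9 bore; centre (0.4378,0.2912), yaw 26.9°, as given. The gripper yaw fits. The plant clears the gripper body by about 40 mm.

Call:
jog_arm(series=[{"tx": 0.12,"ty": 0.1,"tz": -0.3,"ax": 0,"ay": 0,"az": 0},{"tx": 0.12,"ty": 0.1,"tz": -0.3,"ax": 0,"ay": 0,"az": 0},{"tx": 0.13,"ty": 0.1,"tz": -0.3,"ax": 0,"ay": 0,"az": 0},{"tx": 0.125,"ty": 0.11,"tz": -0.3,"ax": 0,"ay": 0,"az": 0},{"tx": 0,"ty": 0,"tz": -0.3,"ax": 0,"ay": 0,"az": 0},{"tx": 0,"ty": 0,"tz": -0.2,"ax": 0,"ay": 0,"az": 0},{"tx": 0,"ty": 0,"tz": 0,"ax": 0,"ay": 0,"az": 0},{"tx": 0,"ty": 0,"tz": 0,"ax": 0,"ay": 0,"az": 0}])

```text
clock: 20.83
tool_pos: [0.4369, 0.293, 0.0781]
ee_rot: [0.973, 0.23, -0.001, 0.0]
contact_force: [0.3, 0.2, 0.2]
grip_width: 0.999
grasp_force: 0.0
```

Call:
jog_arm(series=[{"tx": 0,"ty": 0,"tz": -0.15,"ax": 0,"ay": 0,"az": 0},{"tx": 0,"ty": 0,"tz": -0.2,"ax": 0,"ay": 0,"az": 0},{"tx": 0,"ty": 0,"tz": -0.2,"ax": 0,"ay": 0,"az": 0},{"tx": 0,"ty": 0,"tz": -0.1,"ax": 0,"ay": 0,"az": 0},{"tx": 0,"ty": 0,"tz": -0.05,"ax": 0,"ay": 0,"az": 0},{"tx": 0,"ty": 0,"tz": -0.03,"ax": 0,"ay": 0,"az": 0},{"tx": 0,"ty": 0,"tz": 0,"ax": 0,"ay": 0,"az": 0},{"tx": 0,"ty": 0,"tz": 0,"ax": 0,"ay": 0,"az": 0}])

```text
clock: 21.5
tool_pos: [0.4378, 0.2946, 0.0064]
ee_rot: [0.973, 0.231, 0.001, -0.0]
contact_force: [0.8, -0.7, 0.3]
grip_width: 0.996
grasp_force: 0.0
```

Call:
jog_arm(series=[{"tx": 0,"ty": 0,"tz": 0,"ax": 0,"ay": 0,"az": 0},{"tx": 0,"ty": 0,"tz": 0,"ax": 0,"ay": 0,"az": 0},{"tx": 0,"ty": 0,"tz": 0,"ax": 0,"ay": 0,"az": 0},{"tx": 0,"ty": 0,"tz": 0,"ax": 0,"ay": 0,"az": 0},{"tx": 0,"ty": 0,"tz": 0,"ax": 0,"ay": 0,"az": 0},{"tx": 0,"ty": 0,"tz": 0,"ax": 0,"ay": 0,"az": 0},{"tx": 0,"ty": 0,"tz": 0,"ax": 0,"ay": 0,"az": 0},{"tx": 0,"ty": 0,"tz": 0,"ax": 0,"ay": 0,"az": 0}], claw=0)

```text
clock: 22.17
tool_pos: [0.437, 0.2941, 0.0053]
ee_rot: [0.973, 0.231, -0.0, 0.0]
contact_force: [0.6, -0.6, -0.4]
grip_width: 0.501
grasp_force: 30.0
```

Grip 0.501 (45.6 mm). Lift and carry.

Call:
jog_arm(series=[{"tx": 0,"ty": 0,"tz": 0.1,"ax": 0,"ay": 0,"az": 0},{"tx": 0,"ty": 0,"tz": 0.3,"ax": 0,"ay": 0,"az": 0},{"tx": 0,"ty": 0,"tz": 0.4,"ax": 0,"ay": 0,"az": 0},{"tx": -0.1,"ty": 0,"tz": 0.4,"ax": 0,"ay": 0,"az": 0},{"tx": -0.1,"ty": -0.1,"tz": 0.35,"ax": 0,"ay": 0,"az": 0},{"tx": -0.1,"ty": -0.2,"tz": 0.25,"ax": 0,"ay": 0,"az": 0},{"tx": -0.05,"ty": -0.3,"tz": 0.1,"ax": 0,"ay": 0,"az": 0},{"tx": 0,"ty": -0.35,"tz": 0,"ax": 0,"ay": 0,"az": 0}])

```text
clock: 22.83
tool_pos: [0.4026, 0.1998, 0.1992]
ee_rot: [0.973, 0.233, 0.004, -0.001]
contact_force: [0.7, -0.2, 0.6]
grip_width: 0.502
grasp_force: 30.0
```

Call:
jog_arm(series=[{"tx": 0,"ty": -0.37,"tz": 0,"ax": 0,"ay": 0,"az": 0},{"tx": 0,"ty": -0.37,"tz": 0,"ax": 0,"ay": 0,"az": 0},{"tx": 0,"ty": -0.37,"tz": 0,"ax": 0,"ay": 0,"az": 0},{"tx": 0,"ty": -0.37,"tz": 0,"ax": 0,"ay": 0,"az": 0},{"tx": 0,"ty": -0.37,"tz": 0,"ax": 0,"ay": 0,"az": 0},{"tx": 0,"ty": -0.37,"tz": 0,"ax": 0,"ay": 0,"az": 0},{"tx": 0,"ty": -0.37,"tz": 0,"ax": 0,"ay": 0,"az": 0},{"tx": 0,"ty": -0.37,"tz": 0,"ax": 0,"ay": 0,"az": 0}])

```text
clock: 23.5
tool_pos: [0.4015, -0.0986, 0.1962]
ee_rot: [0.973, 0.231, 0.001, 0.0]
contact_force: [-0.0, 0.1, -0.8]
grip_width: 0.498
grasp_force: 30.0
```

Call:
jog_arm(series=[{"tx": 0,"ty": -0.37,"tz": 0,"ax": 0,"ay": 0,"az": 0},{"tx": 0,"ty": -0.35,"tz": 0,"ax": 0,"ay": 0,"az": 0},{"tx": 0,"ty": -0.3,"tz": 0,"ax": 0,"ay": 0,"az": 0},{"tx": 0,"ty": -0.2,"tz": 0,"ax": 0,"ay": 0,"az": 0},{"tx": 0,"ty": -0.1,"tz": 0,"ax": 0,"ay": 0,"az": 0},{"tx": 0,"ty": 0,"tz": 0,"ax": 0,"ay": 0,"az": 0},{"tx": 0,"ty": 0,"tz": 0,"ax": 0,"ay": 0,"az": 0},{"tx": 0,"ty": 0,"tz": 0,"ax": 0,"ay": 0,"az": 0}])

```text
clock: 24.17
tool_pos: [0.4018, -0.2275, 0.1955]
ee_rot: [0.973, 0.232, -0.0, -0.0]
contact_force: [-0.3, 0.2, -0.0]
grip_width: 0.504
grasp_force: 30.0
```

```bash
python3 held.py .0127
```

```text
225 V along column [248, 249, 239, 242, 246, 247, 246, 243, 244, 247, 250, 251, 246, 144, 79, 124, 126, 116, 116, 116, 113, 117, 116, 116, 115]
235 V along column [243, 249, 249, 241, 242, 247, 246, 244, 243, 244, 247, 250, 250, 147, 79, 123, 124, 116, 116, 117, 113, 117, 117, 118, 118]
265 V along column [238, 246, 249, 246, 250, 250, 244, 239, 245, 247, 235, 240, 249, 152, 79, 123, 122, 114, 117, 115, 114, 116, 227, 246, 246]
285 V along column [247, 245, 232, 223, 221, 224, 222, 226, 218, 222, 222, 224, 222, 132, 78, 122, 121, 114, 116, 115, 114, 116, 117, 117, 117]
bbox (180, 72, 225, 160)
front edge tool xyz [[ 43.1 -10.5 -12.7]
 [ 43.1   1.5 -12.7]
 [ 43.1  13.6 -12.7]]
174 209 393 [[39.9, -21.0], [39.9, 69.2]]
182 209 392 [[35.9, -21.2], [35.9, 69.2]]
190 209 391 [[31.8, -21.3], [31.8, 69.1]]
198 209 391 [[27.7, -21.5], [27.6, 69.6]]
206 210 390 [[23.5, -21.2], [23.4, 69.6]]
214 193 389 [[19.3, -29.9], [19.2, 69.5]]
222 187 388 [[15.0, -33.2], [14.8, 69.5]]
[ 0.40193481 -0.22748376  0.19549608] 26.805992473394898 24.2167 [0.34540028 0.67708252 0.79594534]
```

A dark band at rows 168-176 is the slab's front face, so the contour caught the bottom front edge. I'll recompute it at the underside height.

Run:
```python
from h import *
from scipy.spatial.transform import Rotation as R
w=snap("wrist");o=arm.get_obs();t=o["tool_pos"];Rt=R.from_quat(o["ee_rot"]);v=w["color"][:,:,0].astype(int)
p=v[160:185,228:282].mean(1);print(p.round())
i=np.argmax(p<160);e1=160+i-1+(p[i-1]-160)/(p[i-1]-p[i]);j=i+2+np.argmax(p[i+2:]>100);e2=160+j-1+(100-p[j-1])/(p[j]-p[j-1])
for e,z in((e1,-.0053),(e2,.0127)): print(e,(Rt.inv().apply(onz(w,[(255,e)],t[2]+z)-t)*1000).round(1))
print(t)
```

```text
[246. 247. 247. 247. 247. 248. 251. 241. 143.  68.  74.  76.  75.  75.
  74.  91. 116. 122. 122. 122. 123. 125. 126. 129. 129.]
167.82971014492753 [[39.1  1.4  5.3]]
175.36 [[ 39.3   1.4 -12.7]]
[ 0.40198291 -0.22752134  0.19550599]
```

Both edges give 39.2 mm, so the held offset is (-0.8,+1.8) mm and the target TCP is (0.4677,-0.2889).

Call:
jog_arm(series=[{"tx": 0.165,"ty": -0.15,"tz": 0,"ax": 0,"ay": 0,"az": 0},{"tx": 0.165,"ty": -0.15,"tz": 0,"ax": 0,"ay": 0,"az": 0},{"tx": 0.165,"ty": -0.16,"tz": 0,"ax": 0,"ay": 0,"az": 0},{"tx": 0.165,"ty": -0.155,"tz": -0.1,"ax": 0,"ay": 0,"az": 0},{"tx": 0,"ty": 0,"tz": -0.25,"ax": 0,"ay": 0,"az": 0},{"tx": 0,"ty": 0,"tz": -0.2,"ax": 0,"ay": 0,"az": 0},{"tx": 0,"ty": 0,"tz": 0,"ax": 0,"ay": 0,"az": 0},{"tx": 0,"ty": 0,"tz": 0,"ax": 0,"ay": 0,"az": 0}])

```text
clock: 24.93
tool_pos: [0.4677, -0.2891, 0.1398]
ee_rot: [0.973, 0.232, -0.001, -0.001]
contact_force: [0.3, 0.3, -0.7]
grip_width: 0.504
grasp_force: 30.0
```

Call:
jog_arm(series=[{"tx": 0,"ty": 0.005,"tz": -0.06,"ax": 0,"ay": 0,"az": 0},{"tx": 0,"ty": 0,"tz": -0.06,"ax": 0,"ay": 0,"az": 0},{"tx": 0,"ty": 0,"tz": -0.04,"ax": 0,"ay": 0,"az": 0},{"tx": 0,"ty": 0,"tz": -0.03,"ax": 0,"ay": 0,"az": 0},{"tx": 0,"ty": 0,"tz": -0.02,"ax": 0,"ay": 0,"az": 0},{"tx": 0,"ty": 0,"tz": 0,"ax": 0,"ay": 0,"az": 0},{"tx": 0,"ty": 0,"tz": 0,"ax": 0,"ay": 0,"az": 0}])

```text
clock: 25.52
tool_pos: [0.4681, -0.2899, 0.1195]
ee_rot: [0.973, 0.231, 0.0, 0.0]
contact_force: [0.3, -0.2, -0.5]
grip_width: 0.504
grasp_force: 30.0
```

Call:
jog_arm(series=[{"tx": 0,"ty": 0.006,"tz": -0.02,"ax": 0,"ay": 0,"az": 0},{"tx": 0,"ty": 0,"tz": -0.02,"ax": 0,"ay": 0,"az": 0},{"tx": 0,"ty": 0,"tz": -0.02,"ax": 0,"ay": 0,"az": 0},{"tx": 0,"ty": 0,"tz": -0.02,"ax": 0,"ay": 0,"az": 0},{"tx": 0,"ty": 0,"tz": -0.02,"ax": 0,"ay": 0,"az": 0},{"tx": 0,"ty": 0,"tz": 0,"ax": 0,"ay": 0,"az": 0},{"tx": 0,"ty": 0,"tz": 0,"ax": 0,"ay": 0,"az": 0}])

```text
clock: 26.1
tool_pos: [0.4679, -0.2892, 0.1092]
ee_rot: [0.973, 0.231, -0.0, -0.0]
contact_force: [0.8, -0.2, -0.3]
grip_width: 0.502
grasp_force: 30.0
```

Call:
jog_arm(series=[{"tx": 0,"ty": 0,"tz": -0.01,"ax": 0,"ay": 0,"az": 0},{"tx": 0,"ty": 0,"tz": -0.01,"ax": 0,"ay": 0,"az": 0},{"tx": 0,"ty": 0,"tz": -0.005,"ax": 0,"ay": 0,"az": 0},{"tx": 0,"ty": 0,"tz": 0,"ax": 0,"ay": 0,"az": 0},{"tx": 0,"ty": 0,"tz": 0,"ax": 0,"ay": 0,"az": 0},{"tx": 0,"ty": 0,"tz": 0,"ax": 0,"ay": 0,"az": 0}])

```text
clock: 26.6
tool_pos: [0.4682, -0.2894, 0.1074]
ee_rot: [0.973, 0.231, 0.0, 0.0]
contact_force: [-1.2, 1.5, 5.3]
grip_width: 0.502
grasp_force: 30.0
```

Contact at 0.1074, against 0.1073 expected, so it is home. Release, rise and move clear.

Call:
jog_arm(series=[{"tx": 0,"ty": 0,"tz": 0,"ax": 0,"ay": 0,"az": 0},{"tx": 0,"ty": 0,"tz": 0,"ax": 0,"ay": 0,"az": 0},{"tx": 0,"ty": 0,"tz": 0,"ax": 0,"ay": 0,"az": 0},{"tx": 0,"ty": 0,"tz": 0,"ax": 0,"ay": 0,"az": 0},{"tx": 0,"ty": 0,"tz": 0,"ax": 0,"ay": 0,"az": 0},{"tx": 0,"ty": 0,"tz": 0,"ax": 0,"ay": 0,"az": 0},{"tx": 0,"ty": 0,"tz": 0,"ax": 0,"ay": 0,"az": 0}], claw=1)

```text
clock: 27.18
tool_pos: [0.468, -0.2892, 0.1068]
ee_rot: [0.973, 0.231, -0.0, -0.0]
contact_force: [-0.4, 0.3, -0.6]
grip_width: 0.981
grasp_force: 0.0
```

Call:
jog_arm(series=[{"tx": 0,"ty": 0,"tz": 0.1,"ax": 0,"ay": 0,"az": 0},{"tx": 0,"ty": 0,"tz": 0.25,"ax": 0,"ay": 0,"az": 0},{"tx": 0,"ty": 0,"tz": 0.35,"ax": 0,"ay": 0,"az": 0},{"tx": 0,"ty": 0,"tz": 0.35,"ax": 0,"ay": 0,"az": 0},{"tx": -0.2,"ty": 0,"tz": 0.2,"ax": 0,"ay": 0,"az": 0},{"tx": -0.3,"ty": 0.1,"tz": 0.1,"ax": 0,"ay": 0,"az": 0},{"tx": -0.1,"ty": 0.1,"tz": 0,"ax": 0,"ay": 0,"az": 0},{"tx": 0,"ty": 0,"tz": 0,"ax": 0,"ay": 0,"az": 0}])

```text
clock: 27.85
tool_pos: [0.4061, -0.268, 0.2439]
ee_rot: [0.973, 0.231, 0.001, 0.001]
contact_force: [-0.2, -0.7, 0.0]
grip_width: 1.0
grasp_force: 0.0
```

Run:
```python
from h import *
w=snap("wrist");o=arm.get_obs();print(o["tool_pos"],o["clock"])
u=proj(w,[[.4678,-.2909,.12]])[0];print(u);x0,y0=(u-[60,80]).clip(0).astype(int)
v=cv2.GaussianBlur(w["color"],(3,3),0)[y0:y0+160,x0:x0+120];v=v[:225-y0]
th,m=cv2.threshold(v[:,:,0],135,255,cv2.THRESH_BINARY_INV)
hs=cv2.cvtColor(v,cv2.COLOR_RGB2HSV);m[hs[:,:,1]<60]=0
cs,hi=cv2.findContours(m,cv2.RETR_CCOMP,cv2.CHAIN_APPROX_NONE)
for i,k in enumerate(cs):
    if cv2.contourArea(k)>60: print("hole" if hi[0][i][3]>=0 else "outer",cv2.boundingRect(k+[x0,y0]),*[cv2.minAreaRect((onz(w,k+[x0,y0],z)[:,:2]*1000).astype(np.float32)) for z in(.102,.12)])
# bystanders unchanged: side view difference away from arm
b=np.load("side.npy",allow_pickle=True).item();s=snap("side");g=lambda q:cv2.GaussianBlur(cv2.cvtColor(q["color"],cv2.COLOR_RGB2GRAY),(3,3),0).astype(int)
d=(abs(g(b)-g(s))>30)
for n,(x,y) in dict(vase=(408,215),mug=(372,195),plant=(270,315),remote=(222,322),book=(150,365),jar=(405,160),turq=(372,380),red=(558,282)).items():
    X,Y=int(x*.64),int(y*.64);print(n,int(d[Y-14:Y+14,X-14:X+14].sum()))
```

```text
[ 0.40745707 -0.26891013  0.24334427] 27.9
[307.84951879 132.59820918]
outer (267, 58, 74, 140) ((465.8931884765625, -288.4031066894531), (128.5778350830078, 64.5948257446289), 26.984949111938477) ((466.4674072265625, -285.282470703125), (121.17351531982422, 60.875099182128906), 26.984912872314453)
hole (297, 113, 19, 36) ((468.0597839355469, -291.99237060546875), (32.71870422363281, 16.77669334411621), 28.530109405517578) ((468.5093078613281, -288.6651306152344), (30.83485221862793, 15.810465812683105), 28.53145408630371)
vase 0
mug 0
plant 0
remote 0
book 0
jar 0
turq 0
red 263
```

The stack outline is at yaw 27° with its bore at (0.468,-0.291), and the contact heights all matched. The bystanders are unchanged. The red look-alike only registers a difference beside the arm's silhouette, and the arm never came near it. Handing in.

```bash
python3 -c "
from rig import arm
print(arm.sign_off())"
```

```text
the job is handed in; nothing more can be done
None
```

I threaded the tall section, long slab and short slab onto the stem in that order, each lowered until it touched at its expected height, and handed the job in at about 28 s; the bystanders show no change in the side view, and the verdict was not shown to me.

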